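Fish a spacer sleeve out of a blender slot with sprung tongs

ROBOT

A 7-joint arm with a two-finger parallel gripper is mounted at the origin on the work surface. World frame = base frame: x ahead of the robot, y to its left, z up, the work surface at z = 0. Lengths are in m, angles in rad, forces in N, time in s.
With the tool pointing down it reaches from about 0.35 to 0.9 m from the base axis. Payload 8.1 kg.
Tool frame: the origin (TCP) lies at the very end of the fingers, on their centre line; the grasp point (between the pads) lies 19 mm behind it (arm.grasp_offset is the distance from the TCP to the grasp point, in m); z points along the fingers, y is the direction in which the jaws open and shut (so a half turn about z gives the same grasp; the last joint's range is limited). The gripper opens to 92 mm and grips with 3 to 60 N. Pads are 19 mm wide; open, the fingers measure 130 mm over their backs; the gripper's body (75 mm by 190 mm) begins 47 mm behind the grasp point.
Start: joints at [-1.222, 0.434, 0.025, 1.573, -0.012, 1.134, -0.075], TCP at [0.273, 0.562, 0.227] pointing down, gripper open.
Joint ranges: [-2.62, 2.62], [-0.44, 2.09], [-1.27, 1.32], [0.08, 2.57], [-1.32, 4.46], [0.12, 2], [-2.74, 2.74]. Speed limits (rad/s): [2.22, 2.22, 3.01, 3.01, 3.14, 3.14, 3.14].

INTERFACE

Orientations are given as a rotation vector (axis times angle).
In Python, from cell import arm, eyes, workorder gives the robot as it stands.
- The arm moves only by the shell command python3 -m inch 'ROWS' [FORCE]. ROWS is JSON, a list that holds one entry, the list of rows, each a list of 5 numbers: the closure, from 0 (fully open) to 1 (shut), then the shift along the tool's x, y, z in mm, then the turn about the tool's z in degrees. A call has 1 to 12 rows; each row shifts and turns the pose as measured when the row begins, along the tool's axes as they then stand; what a row does not reach is not made up. A row lasts 1/10 s, in which the tool goes at most 50 mm and 8.59 degrees, less where a joint would pass 70% of its speed; a pose out of reach is approached as far as the arm can. A call with a gripper value outside its range is refused whole. The fingers move at their own pace and stop on an object; FORCE is the grip in N (left out, the last holds). Time passes only in rows, so rows that do not move let the fingers close. It gives the time, the measured TCP pose, the force and the opening at its end, in the units of the state.
- arm.observe(): the state, without advancing time (a new reading comes with each control period).
- eyes.get_image(name): name is "scene" or "top" or "wrist"; returns a dict with "frame" (480x640x3 uint8, blue, green, red), "intrinsics" (3x3 intrinsics, pixels), "rvec" (rotation vector, rad) and "tvec" (3), from world to camera coordinates, as OpenCV has them; the wrist camera has in their place "T_tool_cam" (4x4, takes a point from camera to tool coordinates, whose origin is the TCP and whose axes are the flange's). Camera axes: x right, y down, z forward; pixel columns grow to the right and rows downward; lengths in m; the calibration is good to about 2 mm. A picture is of the moment at which its call begins: read the wrist's pose just before it. There is no depth.
- workorder.sign_off(): hands the job in, once; it reports no verdict.
The state is a dict: "clock": time; "joints": joint angles; "dq": joint speeds; "joint_efforts": joint torques, N m; "position": TCP position; "ee_rot": TCP orientation; "force": force on the tool from outside, world axes, zero at the start; "ft_torque": the same for the moment, N m; "width": opening from 0.0 (shut) to 1.0 (fully open).
Only numpy, scipy, OpenCV 4.12 (cv2) and the standard library are available. Lean on these libraries where they do the work, as an engineer would, in place of code of your own. Each camera call takes 0.05 s, during which the arm holds its last target.

TASK

Use the sprung tongs to draw the white spacer sleeve out of the deep slot in the blender base, put it over the spindle of the parts stand and, still in the tongs, bed it down on the stand's collar with a steady push of about 12 N for a moment, never over 20 N. Then put the tongs back upright in their holder, down to its floor. Only the tongs may touch the sleeve, do not force anything, and leave the bottle, jar and cup where they are.

Things in the scene. Friction and masses are not known exactly. Their poses are not given: they have to be found in the camera images.
- tongs: parallel-action sprung tongs, 170 g, upright in their holder. Origin midway between the feet of the tips; z up, y the closing direction. Two flat steel arms, 12 mm wide (x), 5 mm thick (y), 130 mm tall, joined by a small sprung block between them at 114 to 130 mm. At rest open: 38 mm over the outer faces, 28 mm between the inner faces; shut: 22 and 12 mm, arms staying parallel and centred
- tongs_grip (a point): midway between the flat rubber grips on the tongs' outer faces (80 to 120 mm above the feet), 100 mm above the feet. The spring takes 3 N on each grip per mm that each moves in (1.5 N per mm of opening). On the 16 mm sleeve the grips stand 26 mm apart at 18 N; squeeze beyond that (40 to 60 N in all does well) grips the sleeve. Let out to about 31 mm, the tongs free the sleeve and are still held with 10 N; at 38 mm they are let go
- sleeve: white plastic spacer sleeve: a plain upright tube of 16 mm outer and 12.5 mm inner diameter, 22 mm tall, about 30 g. Origin at the centre of its underside, z along its axis. It starts at the bottom of the blender's slot, over the spindle there, held by that spindle's retaining spring: a pull of 2 to 6 N draws it off
- slot_mouth (a point): centre of the slot's mouth in the top of the blender base (a fixed block, 170 mm (x) by 150 mm (y) by 95 mm tall); z up, y along the slot's long side. The slot is 46 mm long (y), 24 mm wide (x), 62 mm deep, straight-walled: the open tongs go in only with their closing direction along the slot. Forcing the tongs on the base with over 25 N harms it
- slot_floor (a point): centre of the slot's floor, 33 mm above the counter, same axes. On it stands a spindle of 10 mm diameter, 30 mm tall, its top 10 mm tapering to 4 mm, with a bowed retaining spring on its +x side (3 mm proud, 12 mm above the floor) that holds the sleeve about 1 mm off-centre to +x
- stand: parts stand: a fixed grey plate, 110 mm (x) by 90 mm (y), 12 mm thick, with 2 mm ribs 36 mm either side in y and one upright spindle in the middle. Origin under its centre, z up. The dark collar round the spindle's foot (15 mm diameter) is clamped at a different height each time, its top anywhere from 2 to 18 mm above the plate; this is not measured and must be felt for
- spindle_foot (a point): on the spindle's axis, at the plate's top face; z up. The spindle is 10 mm in diameter and 52 mm tall above this point, its top 10 mm tapering to 4 mm; it has no retaining spring. The sleeve slides freely down it until its underside meets the collar. Bed it there by pushing the tongs down with about 12 N (9 to 18) for half a second: the stand must never take over 20 N
- holder_floor (a point): centre of the floor of the tongs' pocket in the holder, 6 mm above the counter, where the tongs' origin rests; z up, y along the pocket's long side. The holder is a fixed black block, 60 mm (x) by 86 mm (y) by 66 mm tall; the pocket is 20 mm (x) by 47 mm (y) and 60 mm deep, open on top with a 3 mm chamfer
- sauce: squeeze bottle, 56 mm diameter, 170 mm tall, loose; leave alone. Origin under its centre
- jar: jar, 72 mm diameter, 100 mm tall, loose; leave alone. Origin under its centre
- cup: clear cup, 84 mm diameter, 100 mm tall, loose; leave alone. Origin under its centre
There are look-alikes about, which are no part of the job. Of the things that look like the tongs, the middle-sized one is meant.

How it is judged:
On the way, in this order (a step that is already met when the one before it is completed fails the run):
1. the sleeve is drawn clear of the slot in the tongs (z of sleeve in the frame of slot_mouth above 0.003 m and contact force between sleeve and tongs above 0.1 N), for 0.2 s.
2. the sleeve is down over the stand's spindle and, in the tongs, pressed on the stand with over 8 N (horizontal distance between sleeve and spindle_foot below 0.003 m and z of sleeve in the frame of spindle_foot below 0.0195 m and angle between sleeve's own z axis and vertical below 0.1 rad and contact force between sleeve and stand above 8 N and contact force between sleeve and tongs above 1 N), for 0.2 s.
At the end, for the whole second after the job is handed in: The sleeve rests on the stand over its spindle, upright (0.1 rad), within 3 mm of its axis, its underside at most 19.5 mm above the plate; the tongs stand in their holder, upright (0.2 rad), feet within 4 mm of its floor and 9 mm of its centre; both at rest and let go (horizontal distance between sleeve and spindle_foot below 0.003 m and z of sleeve in the frame of spindle_foot below 0.0195 m and angle between sleeve's own z axis and vertical below 0.1 rad and contact force between sleeve and stand above 0.05 N and horizontal distance between tongs and holder_floor below 0.009 m and z of tongs in the frame of holder_floor below 0.004 m and angle between tongs's own z axis and vertical below 0.2 rad and linear speed of each of tongs, sleeve below 0.02 m/s); the robot touches nothing.
It fails at once if the robot touches the sleeve itself instead of using the tongs (contact force between any of the fingers, the arm and sleeve above 0.3 N).
It fails at once if more than 20 N on the stand (pressing the sleeve down too hard, or striking it) (contact force between any of sleeve, tongs and stand above 20 N).
It fails at once if the tongs are forced against the blender base with more than 25 N (contact force between tongs and blender above 25 N).
It fails at once if the bottle, jar or cup is moved more than 20 mm (distance of any of sauce, jar, cup from where it was at the start of the episode above 0.02 m).
It also fails if it takes over 69 s, if anything falls off the work surface, if the arm or the gripper's body presses on something with over 40 N, if the wrist force passes 120 N, or if a joint passes its speed limit or range.

## Working session

There is one attempt and no reset: what is moved stays moved. The work goes in short steps, Python scripts to look and compute and a shell command to move; the robot and the scene stay as the last step left them, time stands still between calls to the robot, and variables do not carry over. Pictures are saved under pics/ and viewed, and the job is handed in when it is done.

```bash
ls; mkdir -p pics; python3 - <<'E'
from cell import arm, eyes, workorder
import cv2
s=arm.observe(); print(s)
for n in ("scene","top","wrist"):
    d=eyes.get_image(n); cv2.imwrite(f"pics/{n}0.png",d["frame"]); print(n,d["intrinsics"], {k:v for k,v in d.items() if k not in("frame","intrinsics")})
E
```

```text
pics
{'clock': 0.0, 'joints': array([-1.22160435,  0.43521897,  0.02498574,  1.57411352, -0.01160889,
        1.13399538, -0.07509461]), 'dq': array([-1.75385564e-04, -1.00807604e-03, -1.66601662e-03,  1.81840847e-03,
        1.21858492e-03, -6.03190306e-05,  9.13782825e-04]), 'joint_efforts': array([-8.75179612e-04, -6.67853808e+01,  9.84708108e-01, -3.14468014e+01,
       -6.05190732e-02,  4.27310227e-02,  1.76056037e-04]), 'position': array([0.27269064, 0.56179574, 0.22594126]), 'ee_rot': array([-7.03726462e-01, -3.06153629e+00,  2.47408881e-03]), 'force': array([ 0.84200009,  0.64885549, -0.10694005]), 'ft_torque': array([ 0.03508689, -0.04065702, -0.01223688]), 'width': 1.000357973219343}
scene [[464.52750703   0.         313.06646854]
 [  0.         464.52750703 232.92909092]
 [  0.           0.           1.        ]] {'rvec': array([ 1.91980934,  1.14514494, -0.63522035]), 'tvec': array([-0.20604588, -0.21431293,  1.40954198])}
top [[612.11377542   0.         317.27204014]
 [  0.         612.11377542 248.84716511]
 [  0.           0.           1.        ]] {'rvec': array([ 2.15422303, -2.09591976,  0.15916602]), 'tvec': array([-0.07605829,  0.55507886,  1.11421073])}
wrist [[410.09983968   0.         312.84471423]
 [  0.         410.09983968 231.31072506]
 [  0.           0.           1.        ]] {'T_tool_cam': array([[ 4.18141545e-04, -9.52246522e-01, -3.05329963e-01,
         8.32638148e-02],
       [ 9.99999909e-01,  3.71702674e-04,  2.10228069e-04,
         8.92005703e-04],
       [-8.66969837e-05, -3.05330023e-01,  9.52246591e-01,
        -1.56514555e-01],
       [ 0.00000000e+00,  0.00000000e+00,  0.00000000e+00,
         1.00000000e+00]])}
```

View pics/scene0.png

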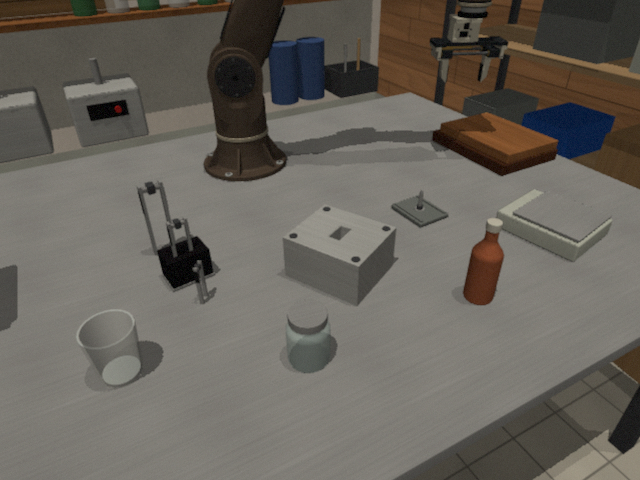

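View pics/top0.png

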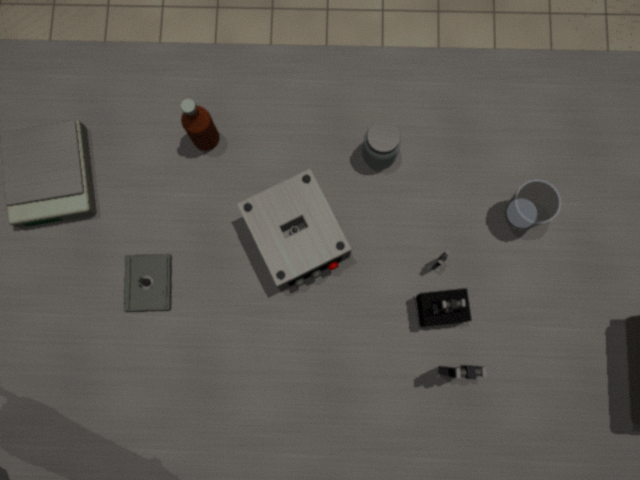

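View pics/wrist0.png

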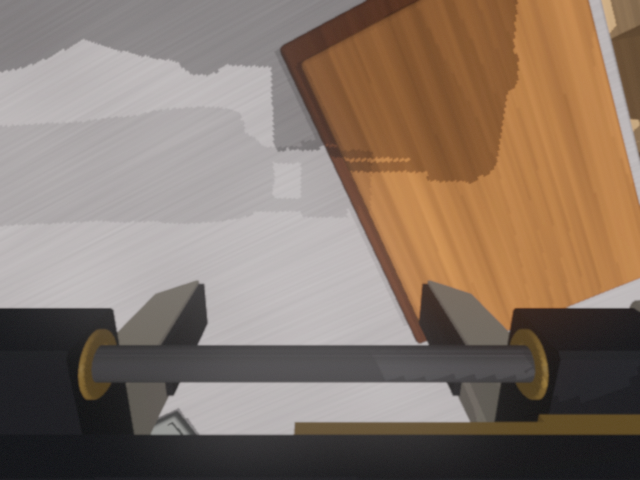

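```bash
cat > h.py <<'E'
import cv2, numpy as np
from cell import arm, eyes, workorder
def crop(img,x0,y0,x1,y1,k,name):
    c=cv2.resize(img[y0:y1,x0:x1],None,fx=k,fy=k,interpolation=cv2.INTER_CUBIC)
    c=cv2.convertScaleAbs(c,alpha=1.5,beta=15)
    for i in range(x0-x0%10+10,x1,10): cv2.putText(c,str(i),((i-x0)*k,8),0,.3,(0,255,255),1); cv2.line(c,((i-x0)*k,10),((i-x0)*k,16),(0,255,255),1)
    for i in range(y0-y0%10+10,y1,10): cv2.putText(c,str(i),(0,(i-y0)*k),0,.3,(0,255,255),1); cv2.line(c,(22,(i-y0)*k),(28,(i-y0)*k),(0,255,255),1)
    cv2.imwrite(name,c)
def campose(d,s=None):
    if "rvec" in d:
        R=cv2.Rodrigues(d["rvec"])[0]; return R, np.array(d["tvec"]).reshape(3)
    T=np.eye(4);T[:3,:3]=cv2.Rodrigues(np.array(s["ee_rot"]))[0];T[:3,3]=s["position"]
    M=np.linalg.inv(T@d["T_tool_cam"]); return M[:3,:3],M[:3,3]
def ray(d,px,z,s=None):
    R,t=campose(d,s); K=d["intrinsics"]
    v=R.T@np.linalg.solve(K,[px[0],px[1],1]); c=-R.T@t
    return c+v*(z-c[2])/v[2]
def proj(d,P,s=None):
    R,t=campose(d,s); return cv2.projectPoints(np.array(P,float).reshape(-1,3),cv2.Rodrigues(R)[0],t,d["intrinsics"],None)[0].reshape(-1,2)
E
python3 - <<'E'
from h import *
im=cv2.imread("pics/top0.png"); sc=cv2.imread("pics/scene0.png")
crop(im,400,240,500,390,4,"pics/c1.png")
crop(im,230,165,360,295,5,"pics/c2.png")
crop(im,115,245,185,320,8,"pics/c3.png")
crop(sc,130,170,230,310,4,"pics/c4.png")
E
```

```text
(no output)
```

View pics/c1.png

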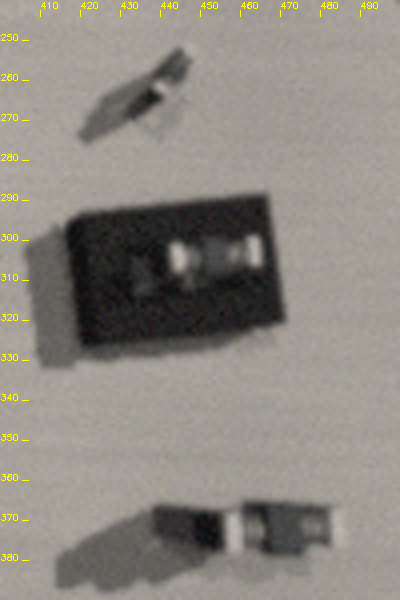

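View pics/c2.png

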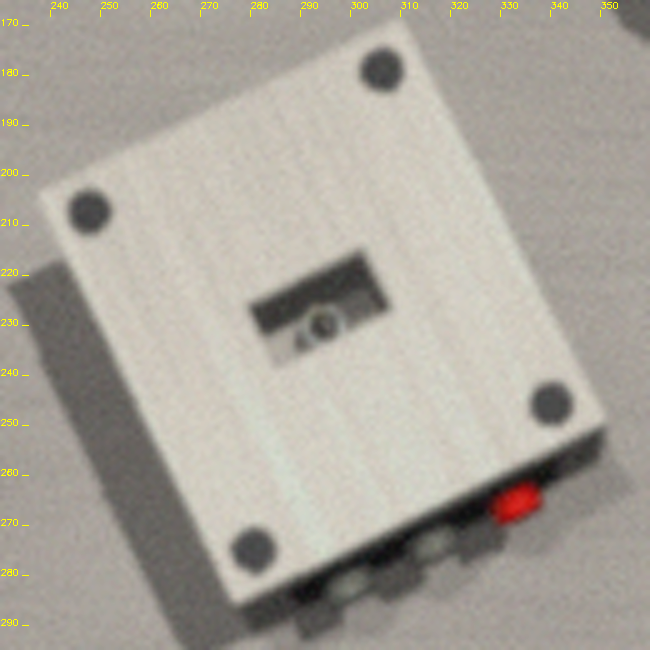

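View pics/c3.png

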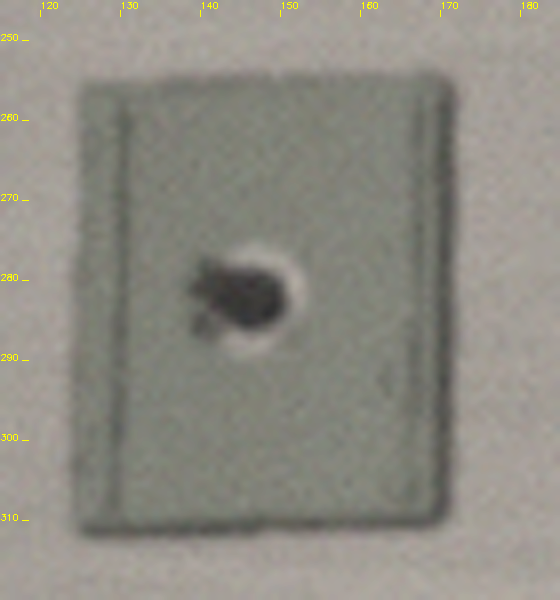

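View pics/c4.png

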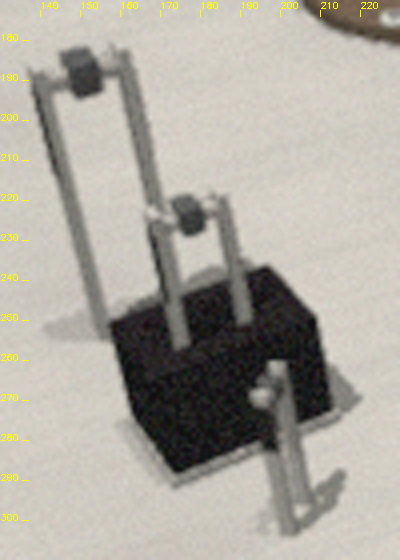

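```bash
python3 - <<'E'
from h import *
d=eyes.get_image("top")
def rep(n,pts,z):
    P=np.array([ray(d,p,z)[:2] for p in pts]); c=P.mean(0)
    e=np.roll(P,-1,0)-P
    print(n,"c",c.round(4),"edges",np.linalg.norm(e,axis=1).round(4),"ang",np.degrees(np.arctan2(e[:,1],e[:,0])).round(1)); return c
rep("base",[(237.5,203.5),(309,169.5),(351,249.5),(275.5,285.5)],.095)
rep("slot",[(279,225.5),(301.5,215),(308,227),(284.5,238.5)],.095)
rep("holder",[(416.5,294),(467,288),(471.5,320),(419.5,326.5)],.066)
rep("standtop",[(124.8,255.5),(171,254),(170.5,310.5),(124.5,311.5)],.012)
print("tongs arm tops",ray(d,(444.5,304),.136),ray(d,(463.5,302.5),.136))
print("spindle top",ray(d,(144,281),.064))
print("sauce",ray(d,(189,107),.170),"jar",ray(d,(383,137),.1),"cup",ray(d,(539,202),.1),"big",ray(d,(476,372),.17),"board?",ray(d,(40,170),.05))
E
```

```text
base c [ 0.589  -0.0166] edges [0.1465 0.1691 0.1511 0.1679] ang [ -62.3 -151.4  117.2   27. ]
slot c [ 0.589  -0.0168] edges [0.0455 0.0255 0.0478 0.0263] ang [ -62.9 -150.3  118.1   24.7]
holder c [ 0.4518 -0.2951] edges [0.0934 0.0587 0.0954 0.0593] ang [ -81.7 -172.7   98.7    5.4]
standtop c [0.4876 0.2674] edges [0.0908 0.1103 0.089  0.1095] ang [ -86.6 -176.6   92.8    4.4]
tongs arm tops [ 0.45154556 -0.28357392  0.136     ] [ 0.45501015 -0.31604957  0.136     ]
spindle top [0.48497304 0.25898307 0.064     ]
sauce [0.78407791 0.17039465 0.17      ] jar [ 0.76206545 -0.17814862  0.1       ] cup [ 0.64476936 -0.46276255  0.1       ] big [ 0.33945326 -0.32760983  0.17      ] board? [0.69784455 0.48315835 0.05      ]
```

```bash
cat >> h.py <<'E'
def delta(x,y,z,xang=None):
    s=arm.observe(); R=cv2.Rodrigues(np.array(s["ee_rot"]))[0]
    D=R.T@(np.array([x,y,z])-s["position"])*1000
    a=np.degrees(np.arctan2(R[1,0],R[0,0]))
    t="" if xang is None else f"turn {-((xang-a+180)%360-180):.2f}"
    print("t",round(s["clock"],2),"pos",s["position"].round(4),"tilt",R[:,2].round(4),"xang",round(a,2),"| shift mm",D.round(1),t,"| F",s["force"].round(2),"w",round(s["width"]*92,2),"q7",round(s["joints"][6],2))
E
python3 -c "
from h import *
delta(.4876,.267,.226,6)"
```

```text
t 0.2 pos [0.2728 0.562  0.2262] tilt [-3.e-04 -9.e-04 -1.e+00] xang 154.11 | shift mm [-322.1 -171.6    0.4] turn 148.11 | F [-0.21  0.16  0.  ] w 92.03 q7 -0.08
```

```bash
python3 -m inch '[[[0,-40,-21,0,0],[0,-40,-21,0,0],[0,-40,-21,0,0],[0,-40,-21,0,0],[0,-40,-21,0,0],[0,-40,-21,0,0],[0,-40,-21,0,0],[0,-40,-21,0,0]]]'; python3 -m inch '[[[0,0,0,0,8.5],[0,0,0,0,8.5],[0,0,0,0,8.5],[0,0,0,0,8.5],[0,0,0,0,8.5],[0,0,0,0,8.5],[0,0,0,0,8.5],[0,0,0,0,8.5],[0,0,0,0,8.5],[0,0,0,0,8.5],[0,0,0,0,8.5]]]'; python3 -c "
from h import *
delta(.4876,.267,.226,6)"
```

```text
clock: 1.0
position: [0.4892, 0.2687, 0.2237]
ee_rot: [-0.679, -3.063, -0.0]
force: [0.2, -0.0, -0.0]
width: 1.002
clock: 2.1
position: [0.4943, 0.2568, 0.2227]
ee_rot: [2.717, 1.575, -0.008]
force: [-0.2, 0.4, 0.4]
width: 0.999
t 2.1 pos [0.4943 0.2568 0.2227] tilt [-0.0043 -0.0033 -1.    ] xang 60.2 | shift mm [  5.5 -10.9  -3.3] turn 54.20 | F [-0.17  0.37  0.41] w 91.91 q7 -0.91
```

```bash
python3 -m inch '[[[0,5,-11,-3,0],[0,0,0,0,8.5],[0,0,0,0,8.5],[0,0,0,0,8.5],[0,0,0,0,8.5],[0,0,0,0,8.5],[0,0,0,0,8.5],[0,0,0,0,3.2],[0,0,0,0,0]]]'; python3 - <<'E'
from h import *
delta(.4876,.267,.226,6)
s=arm.observe(); d=eyes.get_image("wrist"); cv2.imwrite("pics/w1.png",d["frame"])
print(proj(d,[[.4876,.2674,.012],[.4876,.2674,.064]],s))
E
```

```text
clock: 3.0
position: [0.4854, 0.2672, 0.2246]
ee_rot: [3.135, 0.133, -0.011]
force: [0.4, -0.1, -0.6]
width: 0.995
t 3.0 pos [0.4854 0.2672 0.2246] tilt [-0.0066 -0.0044 -1.    ] xang 4.86 | shift mm [ 2.2  0.4 -1.4] turn -1.14 | F [ 0.35 -0.14 -0.58] w 91.5 q7 -1.8
[[312.9137497  191.14569693]
 [313.16008535 205.47999119]]
```

View pics/w1.png

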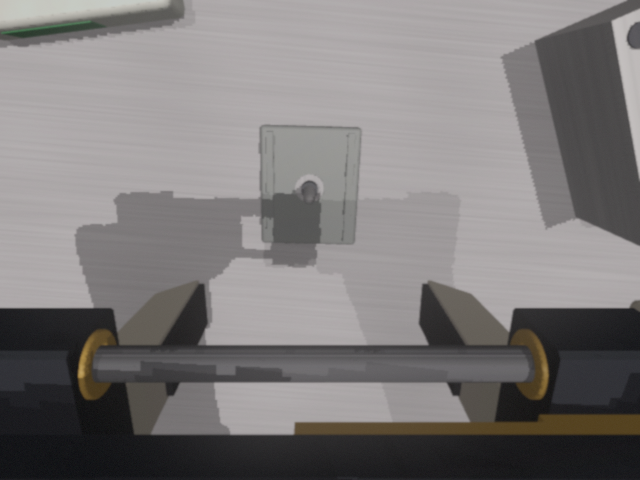

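```bash
python3 - <<'E'
from h import *
im=cv2.imread("pics/w1.png"); crop(im,250,115,370,255,5,"pics/c5.png")
E
```

```text
(no output)
```

View pics/c5.png

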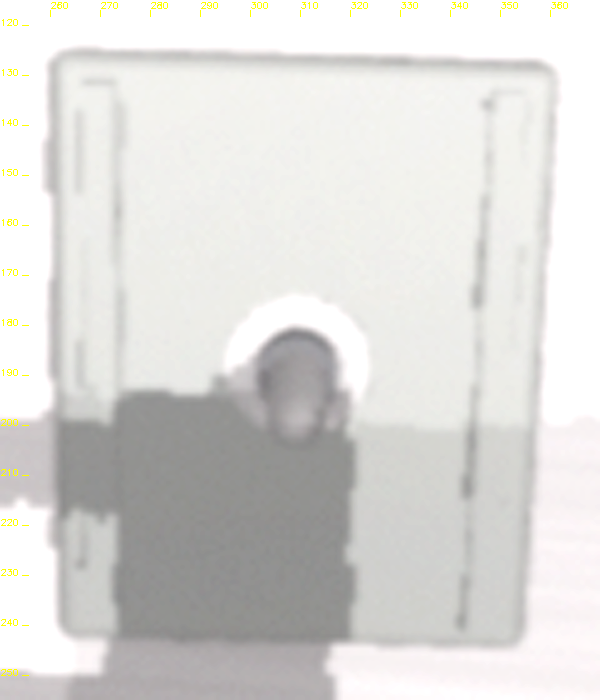

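```bash
python3 - <<'E'
from h import *
s=arm.observe(); d=eyes.get_image("wrist"); s=arm.observe()
P=np.array([ray(d,p,.012,s) for p in [(260.5,126.5),(360,128.5),(354,242.5),(262,242)]]); print(P.round(4),P.mean(0))
e=np.roll(P,-1,0)-P; print(np.linalg.norm(e,axis=1),np.degrees(np.arctan2(e[:,1],e[:,0])))
print(ray(d,(309,201),.064,s),ray(d,(308,188),.012,s))
delta(.452,-.20,.226,6)
E
```

```text
[[0.5409 0.3181 0.012 ]
 [0.5469 0.2313 0.012 ]
 [0.4412 0.2239 0.012 ]
 [0.4341 0.3115 0.012 ]] [0.49077583 0.2712027  0.012     ]
[0.08692253 0.10591117 0.08781684 0.1070347 ] [ -86.08320312 -175.99260604   94.64836533    3.53154801]
[0.49098336 0.27104219 0.064     ] [0.49015009 0.2721743  0.012     ]
t 3.1 pos [0.4854 0.2672 0.2247] tilt [-0.0066 -0.0043 -1.    ] xang 5.02 | shift mm [-74.2 462.5   0.9] turn -0.98 | F [0.06 0.26 0.05] w 91.84 q7 -1.8
```

```bash
python3 -m inch '[[[0,-8,46,0,0],[0,-8,46,0,0],[0,-8,46,0,0],[0,-8,46,0,0],[0,-8,46,0,0],[0,-8,46,0,0],[0,-8,46,0,0],[0,-8,46,0,0],[0,-8,46,0,0],[0,-8,46,0,0],[0,-8,46,0,0],[0,-8,46,0,0]]]'; python3 - <<'E'
from h import *
delta(.4533,-.2998,.226,6)
E
```

```text
clock: 4.3
position: [0.4482, -0.3038, 0.2274]
ee_rot: [-3.134, -0.206, -0.002]
force: [0.8, 0.9, -0.3]
width: 0.999
t 4.3 pos [ 0.4482 -0.3038  0.2274] tilt [ 1.5e-03  5.0e-04 -1.0e+00] xang 7.52 | shift mm [ 5.5 -3.3  1.4] turn 1.52 | F [ 0.84  0.87 -0.26] w 91.92 q7 -0.59
```

```bash
python3 -m inch '[[[0,5,-3,0,1],[0,0,0,0,0]]]'; python3 - <<'E'
from h import *
delta(.4533,-.2998,.226,6)
s=arm.observe(); d=eyes.get_image("wrist"); cv2.imwrite("pics/w2.png",d["frame"])
np.save("w2.npy",np.r_[s["position"],s["ee_rot"]])
print(proj(d,[[.4533,-.2998,.136],[.4533,-.2998,.066]],s))
crop(d["frame"],230,100,400,350,3,"pics/c6.png")
E
```

```text
clock: 4.5
position: [0.4493, -0.3096, 0.2279]
ee_rot: [3.133, 0.161, 0.002]
force: [0.1, 0.9, 0.1]
width: 1.002
t 4.5 pos [ 0.4493 -0.3096  0.2279] tilt [ 0.0015 -0.0041 -1.    ] xang 5.89 | shift mm [ 5.  -9.4  1.9] turn -0.11 | F [0.06 0.93 0.07] w 92.22 q7 -0.61
[[298.78303926 229.7101128 ]
 [301.29613717 203.29496648]]
```

View pics/w2.png

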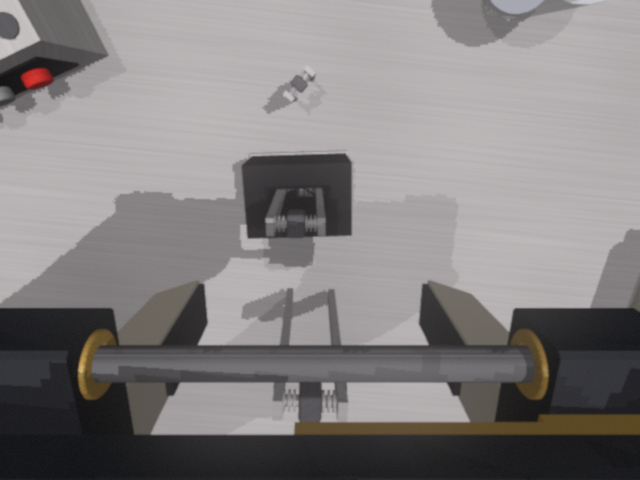

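View pics/c6.png

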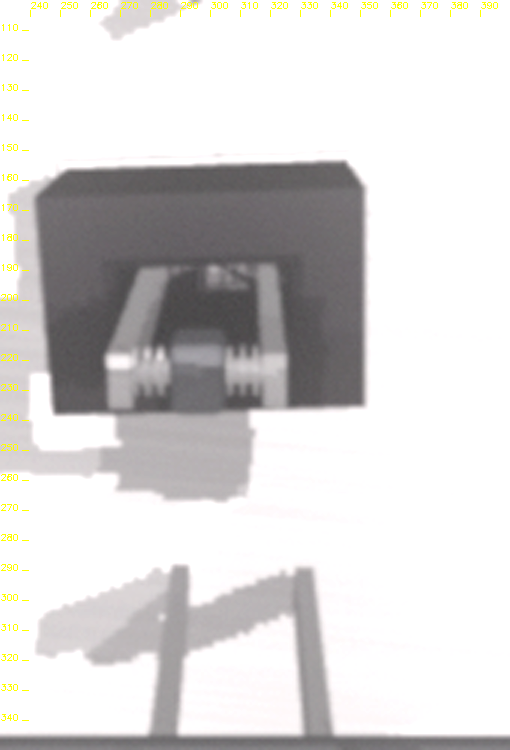

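```bash
python3 - <<'E'
from h import *
d=eyes.get_image("wrist"); s0=arm.observe(); print(s0["position"])
v=np.load("w2.npy"); s=dict(position=v[:3],ee_rot=v[3:])
L=ray(d,(265.5,226.5),.136,s);Rr=ray(d,(325,226.5),.136,s); print("tongs outer",L,Rr,(L+Rr)/2,np.linalg.norm(L-Rr), np.degrees(np.arctan2(*(L-Rr)[:2][::-1])))
print("dx",ray(d,(295,218),.136,s)-ray(d,(295,235),.136,s))
P=np.array([ray(d,p,.066,s) for p in [(242.5,164),(360,161.5),(361,235),(248,237)]]); print(P.mean(0))
e=np.roll(P,-1,0)-P; print(np.linalg.norm(e,axis=1),np.degrees(np.arctan2(e[:,1],e[:,0])))
delta(.4533,-.2998,.226,6)
E
```

```text
[ 0.44885281 -0.30926823  0.22824828]
tongs outer [ 0.45327704 -0.2786238   0.136     ] [ 0.45711672 -0.31613391  0.136     ] [ 0.45519688 -0.29737885  0.136     ] 0.03770611939146955 95.84466760247467
dx [0.01122689 0.0010129  0.        ]
[ 0.45579061 -0.30084792  0.066     ]
[0.09097488 0.05996075 0.09250413 0.05963179] [ -82.90341673 -171.29450551   96.90734368    7.2452983 ]
t 4.6 pos [ 0.4489 -0.3093  0.2282] tilt [ 0.0016 -0.0046 -1.    ] xang 5.96 | shift mm [ 5.4 -9.   2.2] turn -0.04 | F [-0.72  0.09  0.7 ] w 92.12 q7 -0.61
```

```bash
python3 -m inch '[[[0,5.5,-10,0,0],[0,0,0,10,0],[0,0,0,30,0],[0,0,0,20,0]]]'; python3 - <<'E'
from h import *
delta(.4545,-.2985,.087,6)
E
```

```text
clock: 5.0
position: [0.4576, -0.2929, 0.1678]
ee_rot: [3.132, 0.182, 0.011]
force: [-0.5, 0.1, 0.1]
width: 0.997
t 5.0 pos [ 0.4576 -0.2929  0.1678] tilt [ 0.0075 -0.0038 -1.    ] xang 6.66 | shift mm [-4.3  4.8 80.8] turn 0.66 | F [-0.46  0.08  0.07] w 91.73 q7 -0.57
```

```bash
python3 -m inch '[[[0,-3,4,0,0],[0,0,0,0,0]]]'; python3 - <<'E'
from h import *
delta(.4545,-.2985,.087,6)
s=arm.observe(); d=eyes.get_image("wrist"); cv2.imwrite("pics/w3.png",d["frame"])
E
```

```text
clock: 5.2
position: [0.4542, -0.294, 0.1652]
ee_rot: [3.134, 0.19, 0.005]
force: [0.3, -1.0, 0.5]
width: 1.002
t 5.2 pos [ 0.4542 -0.294   0.1652] tilt [ 0.003  -0.0013 -1.    ] xang 6.93 | shift mm [-0.5  4.4 78.2] turn 0.93 | F [ 0.33 -0.96  0.53] w 92.15 q7 -0.56
```

View pics/w3.png

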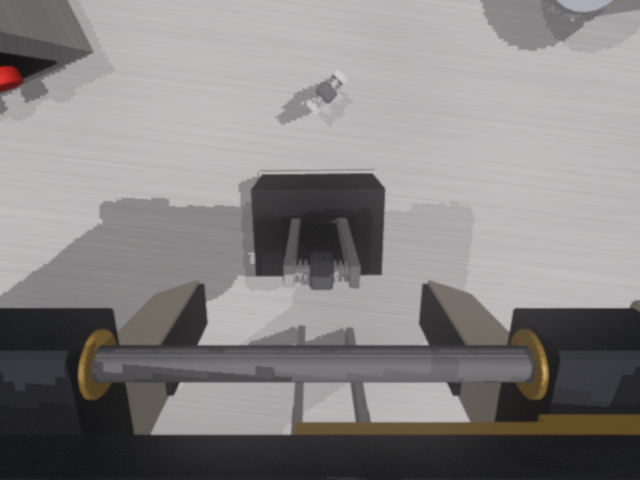

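```bash
python3 - <<'E'
from h import *
crop(cv2.imread("pics/w3.png"),240,160,400,310,5,"pics/c7.png")
E
```

```text
(no output)
```

View pics/c7.png

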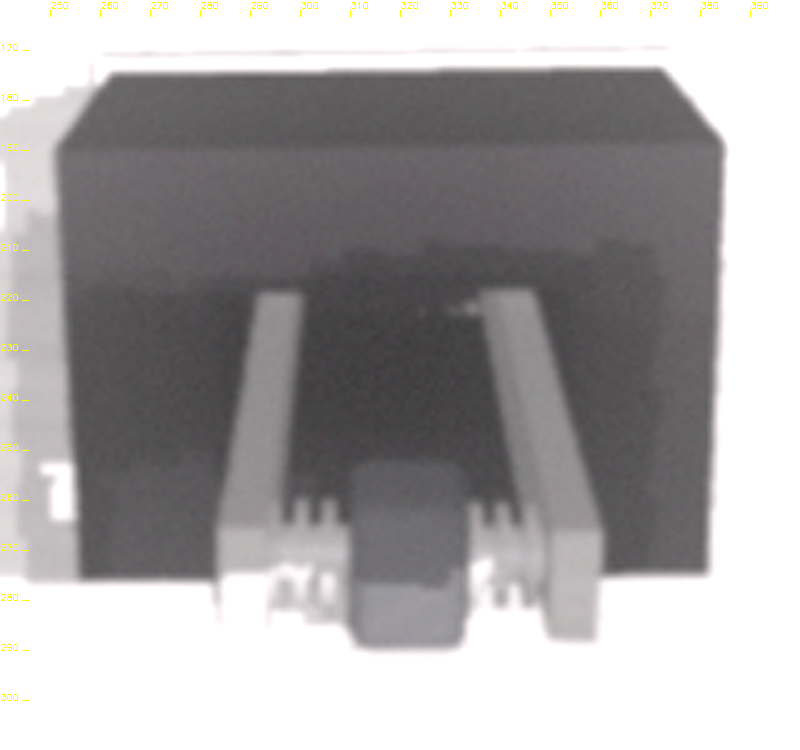

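```bash
python3 - <<'E'
from h import *
d=eyes.get_image("wrist"); s=arm.observe()
L=ray(d,(283,276),.136,s);Rr=ray(d,(360,276.5),.136,s); print("tongs outer",L,Rr,(L+Rr)/2,np.linalg.norm(L-Rr), np.degrees(np.arctan2(*(L-Rr)[:2][::-1])))
print("dx",ray(d,(295,266),.136,s)-ray(d,(295,286),.136,s))
P=np.array([ray(d,p,.066,s) for p in [(251.5,189),(384.5,189),(381,274.5),(255.5,275.5)]]); print(P.mean(0))
e=np.roll(P,-1,0)-P; print(np.linalg.norm(e,axis=1),np.degrees(np.arctan2(e[:,1],e[:,0])))
delta(.4545,-.2985,.087,6)
E
```

```text
tongs outer [ 0.45375243 -0.27827324  0.136     ] [ 0.45807594 -0.31607591  0.136     ] [ 0.45591418 -0.29717457  0.136     ] 0.03804910430090726 96.52459306629702
dx [0.01067275 0.00116119 0.        ]
[ 0.45547285 -0.2965065   0.066     ]
[0.0844847  0.05895971 0.08520538 0.05966577] [ -83.05318358 -172.32106115   97.42483472    6.9810438 ]
t 5.3 pos [ 0.4549 -0.2937  0.1656] tilt [ 0.0041 -0.0011 -1.    ] xang 6.94 | shift mm [-1.2  4.6 78.6] turn 0.94 | F [-0.52 -0.58  0.79] w 92.14 q7 -0.56
```

```bash
python3 -m inch '[[[0,0,3,0,0],[0,0,0,20,0],[0,0,0,20,0],[0,0,0,14,0],[0,0,0,8,0],[0,0,0,4,0],[0,0,0,0,0]]]'; python3 - <<'E'
from h import *
delta(.4555,-.297,.087,6.8)
E
```

```text
clock: 6.0
position: [0.4596, -0.2997, 0.1022]
ee_rot: [3.13, 0.192, 0.02]
force: [-0.2, -0.2, 0.6]
width: 1.001
t 6.0 pos [ 0.4596 -0.2997  0.1022] tilt [ 0.0131 -0.0049 -0.9999] xang 7.01 | shift mm [-3.9 -3.3 15.2] turn 0.21 | F [-0.16 -0.16  0.59] w 92.12 q7 -0.48
```

```bash
python3 -m inch '[[[0,-3,-3,5,0],[0,-1,0,5,0],[0,0,0,3,0],[0,0,0,0,0]]]'; python3 - <<'E'
from h import *
delta(.4555,-.297,.087,6.8)
E
```

```text
clock: 6.4
position: [0.4558, -0.2975, 0.0895]
ee_rot: [3.129, 0.192, 0.023]
force: [0.0, 0.5, 0.1]
width: 1.002
t 6.4 pos [ 0.4558 -0.2975  0.0895] tilt [ 0.0152 -0.0057 -0.9999] xang 7.02 | shift mm [-0.3 -0.6  2.4] turn 0.22 | F [0.02 0.46 0.1 ] w 92.21 q7 -0.46
```

```bash
python3 -m inch '[[[0,0,0,2,0],[0.3,0,0,0,0],[0.5,0,0,0,0],[0.6,0,0,0,0],[0.663,0,0,0,0],[0.663,0,0,0,0],[0.663,0,0,0,0],[0.663,0,0,0,0]]]' 40; python3 - <<'E'
from h import *
delta(.4555,-.297,.087,6.8)
d=eyes.get_image("wrist"); cv2.imwrite("pics/w4.png",d["frame"])
E
```

```text
clock: 7.2
position: [0.4563, -0.2979, 0.0878]
ee_rot: [3.128, 0.192, 0.025]
force: [-0.0, 1.0, -0.4]
width: 0.443
t 7.2 pos [ 0.4563 -0.2979  0.0878] tilt [ 0.0161 -0.0062 -0.9999] xang 7.02 | shift mm [-0.7 -1.   0.8] turn 0.22 | F [-0.04  0.99 -0.4 ] w 40.72 q7 -0.46
```

View pics/w4.png

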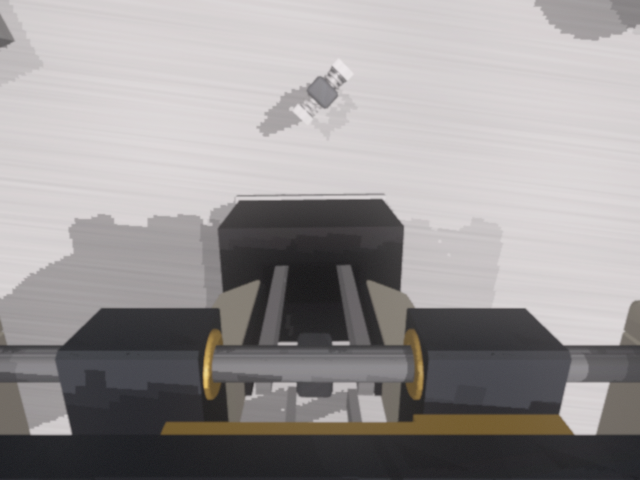

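```bash
python3 -m inch '[[[0.663,0,0,0,0],[0.663,0,0,0,0],[0.663,0,0,0,0],[0.663,0,0,0,0]]]' 40; python3 -m inch '[[[0.663,0,0,0,0],[0.663,0,0,0,0]]]'
```

```text
clock: 7.65
position: [0.4563, -0.2972, 0.0878]
ee_rot: [3.13, 0.193, 0.025]
force: [-0.0, 0.9, 0.3]
width: 0.335
clock: 7.85
position: [0.4563, -0.2972, 0.0878]
ee_rot: [3.13, 0.192, 0.024]
force: [-0.5, -0.0, 0.4]
width: 0.338
```

```bash
python3 -m inch '[[[0.663,0,0,-4,0],[0.663,0,0,-8,0],[0.663,0,0,-10,0],[0.663,0,0,-12,0],[0.663,0,0,-12,0],[0.663,0,0,-12,0],[0.663,0,0,-15,0],[0.663,0,0,-15,0],[0.663,0,0,-15,0],[0.663,0,0,-15,0],[0.663,0,0,-10,0],[0.663,0,0,0,0]]]'; python3 - <<'E'
from h import *
delta(.589,-.0168,.22,27.3)
d=eyes.get_image("wrist"); cv2.imwrite("pics/w5.png",d["frame"])
E
```

```text
clock: 9.05
position: [0.4536, -0.2977, 0.2291]
ee_rot: [3.128, 0.19, 0.03]
force: [0.9, 0.1, -1.7]
width: 0.336
t 9.05 pos [ 0.4536 -0.2977  0.2291] tilt [ 0.0193 -0.0069 -0.9998] xang 6.95 | shift mm [ 168.2 -262.5    9.8] turn -20.35 | F [ 0.9   0.09 -1.75] w 30.92 q7 -0.62
```

View pics/w5.png

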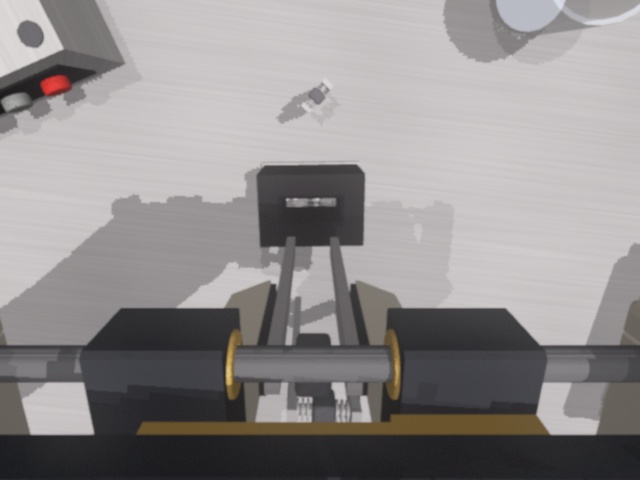

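```bash
python3 -m inch '[[[0.663,12,-19,0,0],[0.663,24,-37,0,0],[0.663,24,-37,0,0],[0.663,24,-37,0,0],[0.663,24,-37,0,0],[0.663,24,-37,0,0],[0.663,12,-19,0,0],[0.663,0,0,0,-7],[0.663,0,0,0,-7],[0.663,0,0,0,-6],[0.663,0,0,0,0]]]'; python3 - <<'E'
from h import *
delta(.589,-.0168,.22,27.3)
E
```

```text
clock: 10.2
position: [0.5699, -0.0464, 0.22]
ee_rot: [3.042, 0.749, 0.007]
force: [0.1, -0.8, -1.3]
width: 0.336
t 10.2 pos [ 0.5699 -0.0464  0.22  ] tilt [ 0.0065 -0.0078 -0.9999] xang 27.65 | shift mm [ 30.7 -17.3  -0.1] turn 0.35 | F [ 0.11 -0.84 -1.34] w 30.91 q7 -0.8
```

```bash
python3 -m inch '[[[0.663,15,-8,0,0],[0.663,10,-6,0,0],[0.663,3,-2,0,0],[0.663,0,0,0,0]]]'; python3 - <<'E'
from h import *
delta(.589,-.0168,.22,27.3)
s=arm.observe();d=eyes.get_image("wrist"); cv2.imwrite("pics/w6.png",d["frame"])
crop(d["frame"],230,110,400,260,4,"pics/c8.png")
E
```

```text
clock: 10.6
position: [0.5883, -0.0166, 0.2184]
ee_rot: [3.045, 0.736, 0.004]
force: [-0.6, -0.5, -1.1]
width: 0.34
t 10.6 pos [ 0.5883 -0.0166  0.2184] tilt [ 0.0045 -0.0077 -1.    ] xang 27.18 | shift mm [ 0.6  0.6 -1.6] turn -0.12 | F [-0.6  -0.48 -1.07] w 31.26 q7 -0.85
```

View pics/w6.png

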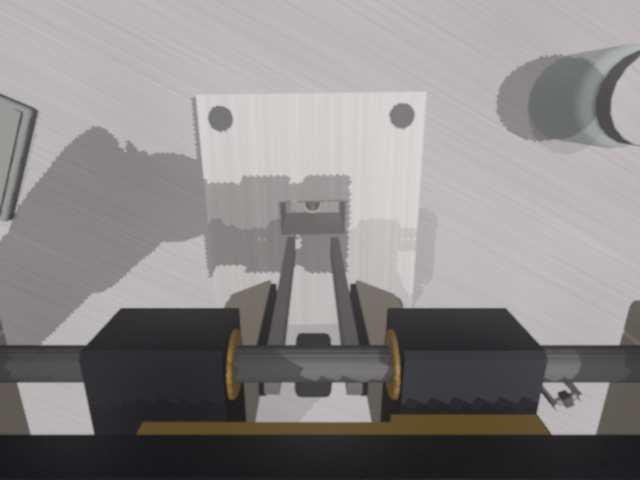

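View pics/c8.png

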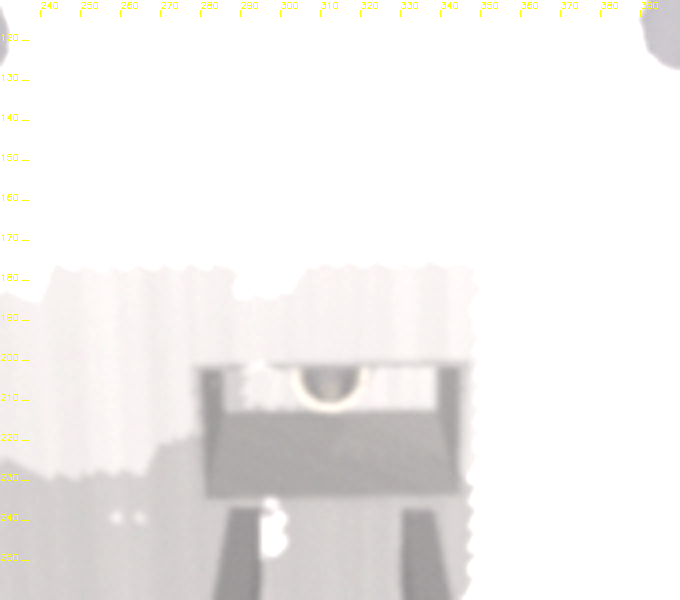

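```bash
cat >> h.py <<'E'
def totool(P,s):
    R=cv2.Rodrigues(np.array(s["ee_rot"]))[0]; return (R.T@(np.atleast_2d(P)-s["position"]).T).T*1000
E
python3 - <<'E'
from h import *
d=eyes.get_image("wrist"); s=arm.observe()
zf=s["position"][2]-.0818
P=np.array([ray(d,p,zf,s) for p in [(287,237),(295.5,237),(331,237),(339.5,237)]]);print("feet tool",totool(P,s).round(1), P.mean(0))
S=np.array([ray(d,p,.095,s) for p in [(280,201),(345.5,200.5),(344.5,234),(281.5,234.2)]])
e=np.roll(S,-1,0)-S; print(S.mean(0),np.linalg.norm(e,axis=1).round(4),np.degrees(np.arctan2(e[:,1],e[:,0])))
print("slot tool",totool(S.mean(0),s)); 
B=np.array([ray(d,p,.095,s) for p in [(195,95),(425.5,92.5)]]); print(B.round(4),np.linalg.norm(B[0]-B[1]),np.degrees(np.arctan2(*(B[0]-B[1])[:2][::-1])))
E
```

```text
feet tool [[  3.7 -16.5  81.7]
 [  3.7 -11.3  81.7]
 [  3.6  10.5  81.9]
 [  3.6  15.7  81.9]] [ 0.59126638 -0.01602428  0.13669039]
[ 0.59175201 -0.01592977  0.095     ] [0.0459 0.0247 0.0453 0.0245] [ -62.48964278 -153.09435143  117.21006538   28.30063282]
slot tool [[  4.13405163  -0.6205873  123.4911443 ]]
[[ 0.6304  0.0896  0.095 ]
 [ 0.6999 -0.0424  0.095 ]] 0.14923936869376403 117.77565704578528
```

```bash
python3 -m inch '[[[0.663,4,0,0,0],[0.663,2,0,0,0],[0.663,0,0,12,0],[0.663,0,0,12,0],[0.663,0,0,0,0],[0.663,0,0,0,0]]]'; python3 - <<'E'
from h import *
delta(.589,-.0168,.12,27.3)
s=arm.observe();d=eyes.get_image("wrist"); cv2.imwrite("pics/w7.png",d["frame"])
crop(d["frame"],230,140,400,290,4,"pics/c9.png")
E
```

```text
clock: 11.3
position: [0.5928, -0.0163, 0.192]
ee_rot: [3.046, 0.731, 0.002]
force: [0.5, 0.2, -2.1]
width: 0.336
t 11.3 pos [ 0.5928 -0.0163  0.192 ] tilt [ 0.0035 -0.0083 -1.    ] xang 26.98 | shift mm [-3.6 -2.  71.9] turn -0.32 | F [ 0.55  0.17 -2.1 ] w 30.9 q7 -0.83
```

View pics/c9.png

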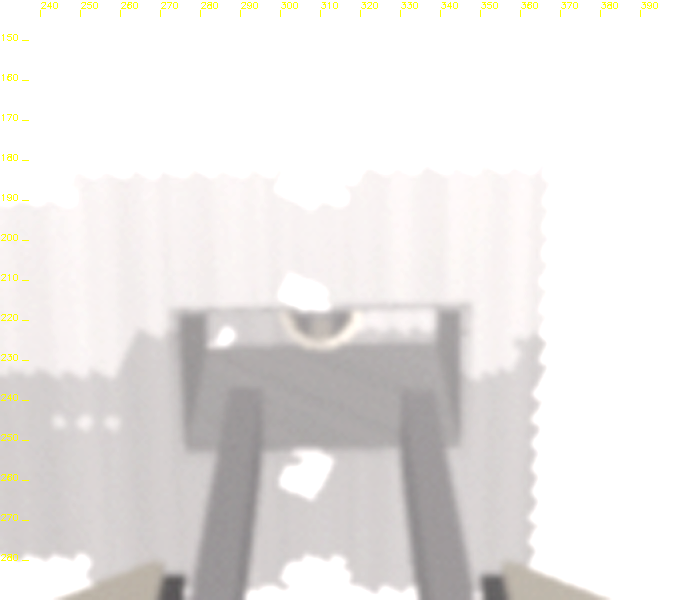

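```bash
python3 - <<'E'
from h import *
d=eyes.get_image("wrist"); s=arm.observe()
zf=s["position"][2]-.0818
P=np.array([ray(d,p,zf,s) for p in [(287,237),(295.5,237),(330.5,237),(339.5,237)]]);print("feet tool",totool(P,s).round(1))
S=np.array([ray(d,p,.095,s) for p in [(274,217.5),(347,216.5),(344.5,251.5),(277,252.3)]])
e=np.roll(S,-1,0)-S; print(S.mean(0),np.linalg.norm(e,axis=1).round(4),np.degrees(np.arctan2(e[:,1],e[:,0])))
print("slot tool",totool(S.mean(0),s)); 
E
```

```text
feet tool [[  3.7 -16.5  81.7]
 [  3.7 -11.3  81.7]
 [  3.6  10.2  81.9]
 [  3.6  15.7  81.9]]
[ 0.5923895 -0.0151151  0.095    ] [0.0469 0.024  0.0446 0.0239] [ -62.3104453  -155.46657231  117.5524474    30.10108686]
slot tool [[ 5.87223707e-02 -2.08322931e+00  9.72549228e+01]]
```

```bash
python3 -m inch '[[[0.663,2,-1.5,0,0],[0.663,0.5,0,5,0],[0.663,0,0,3,0],[0.663,0,0,0,0]]]'; python3 - <<'E'
from h import *
delta(.589,-.0168,.12,27.3)
s=arm.observe();d=eyes.get_image("wrist"); cv2.imwrite("pics/w8.png",d["frame"])
crop(d["frame"],230,160,400,310,4,"pics/c10.png")
E
```

```text
clock: 11.8
position: [0.5952, -0.0134, 0.1844]
ee_rot: [3.046, 0.731, 0.005]
force: [-0.8, -0.1, -1.8]
width: 0.337
t 11.8 pos [ 0.5952 -0.0134  0.1844] tilt [ 0.0055 -0.0078 -1.    ] xang 27.01 | shift mm [-7.2 -0.4 64.4] turn -0.29 | F [-0.79 -0.08 -1.83] w 30.97 q7 -0.83
```

View pics/c10.png

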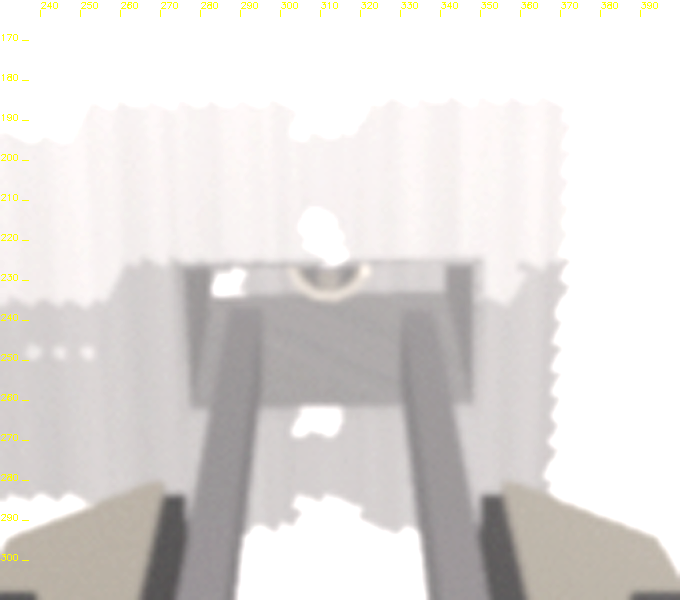

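```bash
python3 - <<'E'
from h import *
d=eyes.get_image("wrist"); s=arm.observe()
S=np.array([ray(d,p,.095,s) for p in [(276,226),(350,225.5),(347.5,261.2),(278.3,262)]])
e=np.roll(S,-1,0)-S; print(S.mean(0),np.linalg.norm(e,axis=1).round(4),np.degrees(np.arctan2(e[:,1],e[:,0])))
print("slot tool",totool(S.mean(0),s), totool(S,s).round(1)); 
c=ray(d,(310,224),.055,s); print("sleeve c tool guess",totool(c,s))
E
```

```text
[ 0.5923371  -0.01540836  0.095     ] [0.0465 0.0241 0.0447 0.0243] [ -62.73246103 -155.23596202  117.52271538   28.95761481]
slot tool [[-3.65552138 -0.56421138 89.73267063]] [[  8.3 -23.8  89.5]
 [  8.6  22.7  90. ]
 [-15.6  21.8  89.9]
 [-16.  -22.9  89.5]]
sleeve c tool guess [[ -2.46052267  -2.73187046 129.71561921]]
```

```bash
python3 -m inch '[[[0.663,-1.2,-0.4,0,0],[0.663,0,0,5,0],[0.663,0,0,6,0],[0.663,0,0,6,0],[0.663,0,0,3,0],[0.663,0,0,0,0]]]'; python3 - <<'E'
from h import *
delta(.5936,-.0153,.12,27.3)
s=arm.observe();d=eyes.get_image("wrist"); cv2.imwrite("pics/w9.png",d["frame"])
crop(d["frame"],230,160,400,310,4,"pics/c11.png")
E
```

```text
clock: 12.5
position: [0.5939, -0.014, 0.1628]
ee_rot: [3.046, 0.731, 0.006]
force: [0.8, -1.3, -1.2]
width: 0.336
t 12.5 pos [ 0.5939 -0.014   0.1628] tilt [ 0.0056 -0.0079 -1.    ] xang 26.99 | shift mm [-0.9  0.6 42.8] turn -0.31 | F [ 0.85 -1.29 -1.24] w 30.92 q7 -0.81
```

View pics/c11.png

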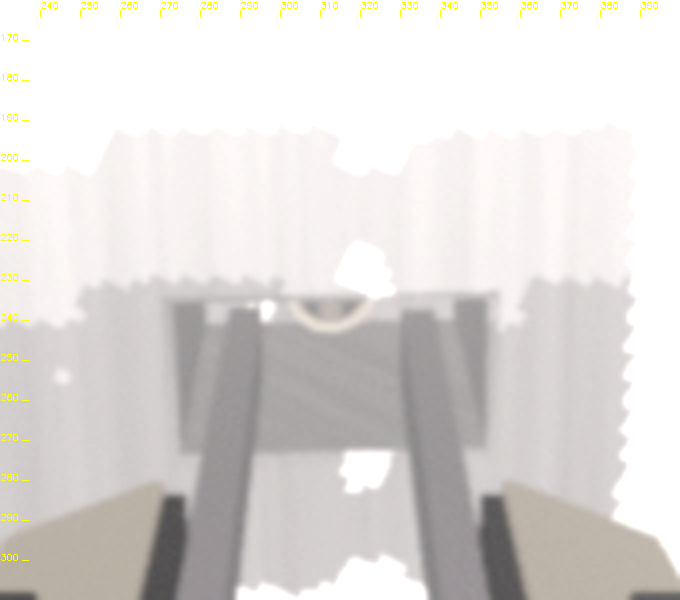

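```bash
python3 -m inch '[[[0.663,-0.5,0,6,0],[0.663,0,0,6,0],[0.663,0,0,6,0],[0.663,0,0,5,0],[0.663,0,0,4,0],[0.663,0,0,2,0],[0.663,0,0,0,0]]]'; python3 - <<'E'
from h import *
delta(.5936,-.0153,.12,27.3)
s=arm.observe();d=eyes.get_image("wrist"); cv2.imwrite("pics/w10.png",d["frame"])
crop(d["frame"],230,160,400,310,4,"pics/c12.png")
E
```

```text
clock: 13.25
position: [0.5937, -0.0146, 0.1313]
ee_rot: [3.046, 0.731, 0.006]
force: [0.2, 0.9, -1.0]
width: 0.338
t 13.25 pos [ 0.5937 -0.0146  0.1313] tilt [ 0.0056 -0.008  -1.    ] xang 26.99 | shift mm [-0.5  0.5 11.3] turn -0.31 | F [ 0.15  0.91 -1.04] w 31.11 q7 -0.79
```

View pics/c12.png

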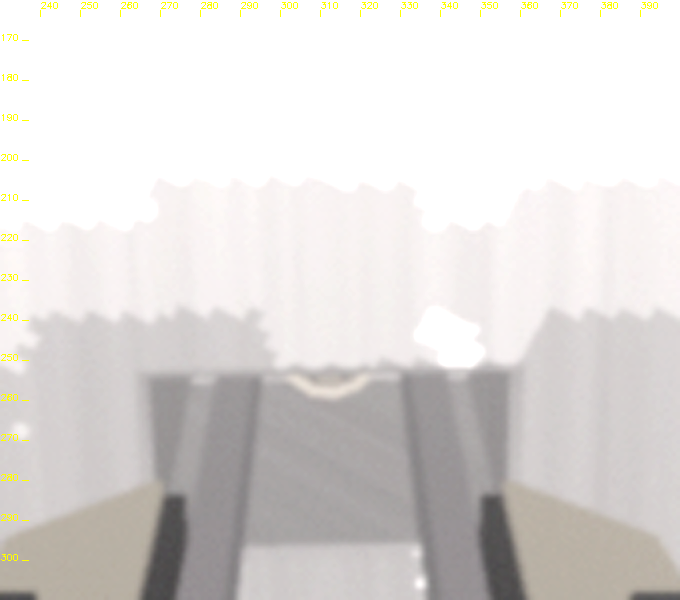

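```bash
python3 -m inch '[[[0.663,0,0,6,0],[0.663,0,0,4,0],[0.663,0,0,1.5,0],[0.663,0,0,0,0]]]';python3 - <<'E'
from h import *
d=eyes.get_image("wrist"); 
import copy
s=arm.observe(); s=dict(s); s["position"]=np.array([.5937,-.0146,.1313])
print("near edge tool",totool(ray(d,(311.5,259),.055,s),s))
delta(.5936,-.0153,.12,27.3)
E
```

```text
clock: 13.7
position: [0.5942, -0.0146, 0.1194]
ee_rot: [3.046, 0.731, 0.007]
force: [0.2, 0.1, -1.7]
width: 0.334
near edge tool [[-8.61501609 -1.45848462 76.26817763]]
t 13.75 pos [ 0.5943 -0.0147  0.1195] tilt [ 0.0068 -0.0078 -0.9999] xang 27.0 | shift mm [-0.9  0.3 -0.5] turn -0.30 | F [ 0.22 -0.6  -2.5 ] w 30.99 q7 -0.78
```

```bash
python3 -m inch '[[[0.663,0.8,0,0,0],[0.663,0,0,0,0],[0.69,0,0,0,0],[0.71,0,0,0,0],[0.74,0,0,0,0],[0.8,0,0,0,0],[0.8,0,0,0,0],[0.8,0,0,0,0],[0.8,0,0,0,0]]]' 50;python3 - <<'E'
from h import *
delta(.5936,-.0153,.12,27.3)
E
```

```text
clock: 14.65
position: [0.5952, -0.014, 0.1199]
ee_rot: [3.046, 0.732, 0.008]
force: [0.5, -0.7, -1.2]
width: 0.251
t 14.65 pos [ 0.5952 -0.014   0.1199] tilt [ 0.0072 -0.0075 -0.9999] xang 27.01 | shift mm [-2.   0.4 -0.1] turn -0.29 | F [ 0.5  -0.72 -1.25] w 23.09 q7 -0.78
```

```bash
python3 -m inch '[[[0.8,0,0,0,0],[0.8,0,0,0,0]]]';python3 - <<'E'
from h import *
delta(.5936,-.0153,.12,27.3)
s=arm.observe();d=eyes.get_image("wrist"); cv2.imwrite("pics/w11.png",d["frame"])
crop(d["frame"],230,180,400,330,4,"pics/c13.png")
E
```

```text
clock: 14.85
position: [0.5952, -0.014, 0.1199]
ee_rot: [3.046, 0.732, 0.008]
force: [0.2, 0.2, -1.5]
width: 0.254
t 14.85 pos [ 0.5952 -0.014   0.1199] tilt [ 0.0073 -0.0074 -0.9999] xang 27.01 | shift mm [-2.   0.4 -0.1] turn -0.29 | F [ 0.17  0.25 -1.53] w 23.35 q7 -0.78
```

View pics/c13.png

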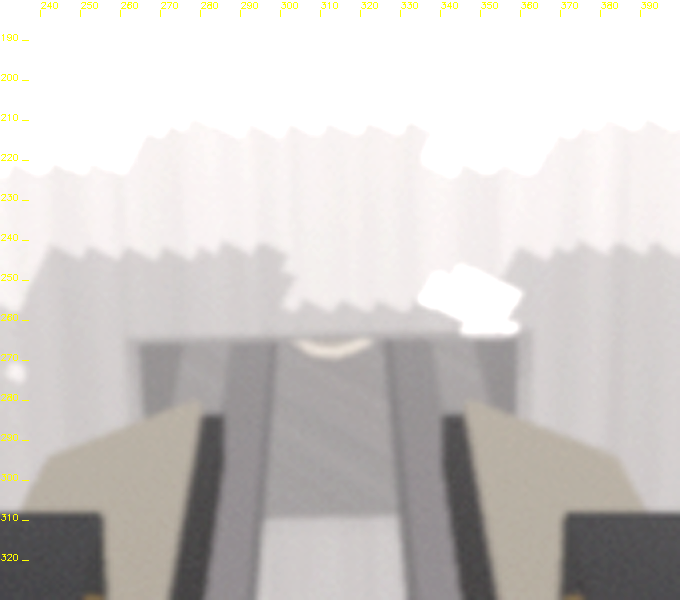

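```bash
python3 -m inch '[[[0.8,0,0,-2,0],[0.8,0,0,-2,0],[0.8,0,0,-2,0]]]';python3 -c "
from h import *
delta(.5936,-.0153,.12,27.3)";  python3 -m inch '[[[0.8,0,0,-3,0],[0.8,0,0,-4,0],[0.8,0,0,-5,0],[0.8,0,0,-5,0],[0.8,0,0,0,0]]]';python3 - <<'E'
from h import *
delta(.5936,-.0153,.12,27.3)
s=arm.observe();d=eyes.get_image("wrist"); cv2.imwrite("pics/w12.png",d["frame"])
crop(d["frame"],230,180,400,330,4,"pics/c14.png")
E
```

```text
clock: 15.2
position: [0.5952, -0.0139, 0.1262]
ee_rot: [3.046, 0.732, 0.008]
force: [-0.3, 0.4, -3.2]
width: 0.25
t 15.2 pos [ 0.5952 -0.0139  0.1262] tilt [ 0.0071 -0.0075 -0.9999] xang 27.01 | shift mm [-2.1  0.5  6.2] turn -0.29 | F [-0.3   0.42 -3.18] w 22.98 q7 -0.78
clock: 15.7
position: [0.5954, -0.0141, 0.1455]
ee_rot: [3.046, 0.731, 0.01]
force: [0.3, 0.0, -2.1]
width: 0.245
t 15.7 pos [ 0.5954 -0.0141  0.1455] tilt [ 0.0083 -0.0076 -0.9999] xang 26.99 | shift mm [-2.3 -0.  25.5] turn -0.31 | F [ 0.3   0.04 -2.07] w 22.57 q7 -0.8
```

View pics/c14.png

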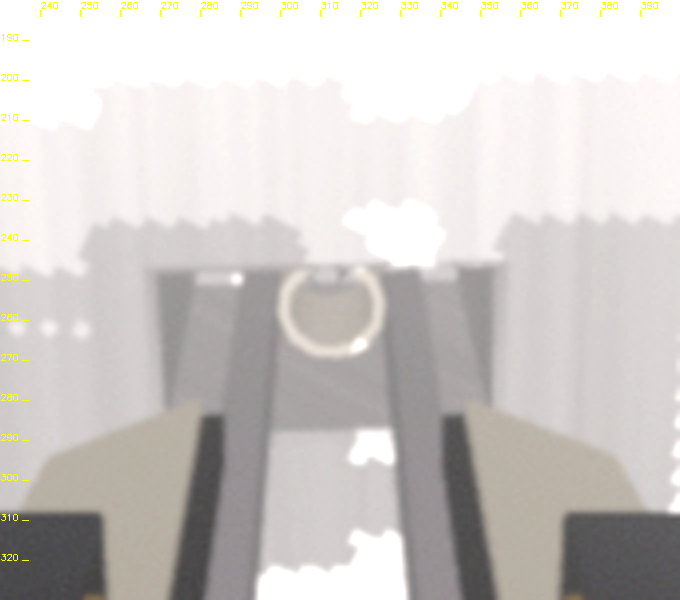

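```bash
python3 -m inch '[[[0.8,0,0,-6,0],[0.8,0,0,-8,0],[0.8,0,0,-10,0],[0.8,0,0,-10,0],[0.8,0,0,-10,0],[0.8,0,0,-10,0],[0.8,0,0,-10,0],[0.8,0,0,-4,0],[0.8,0,0,0,0],[0.8,0,0,0,0]]]';python3 - <<'E'
from h import *
delta(.49,.27,.21,27.3)
s=arm.observe();d=eyes.get_image("wrist"); cv2.imwrite("pics/w13.png",d["frame"])
crop(d["frame"],230,180,400,330,4,"pics/c15.png")
E
```

```text
clock: 16.75
position: [0.5949, -0.0136, 0.2203]
ee_rot: [3.046, 0.731, 0.011]
force: [-1.1, -0.1, -1.5]
width: 0.252
t 16.75 pos [ 0.5949 -0.0136  0.2203] tilt [ 0.0093 -0.0073 -0.9999] xang 26.99 | shift mm [  35.2 -300.4    7.2] turn -0.31 | F [-1.12 -0.14 -1.54] w 23.16 q7 -0.85
```

View pics/c15.png

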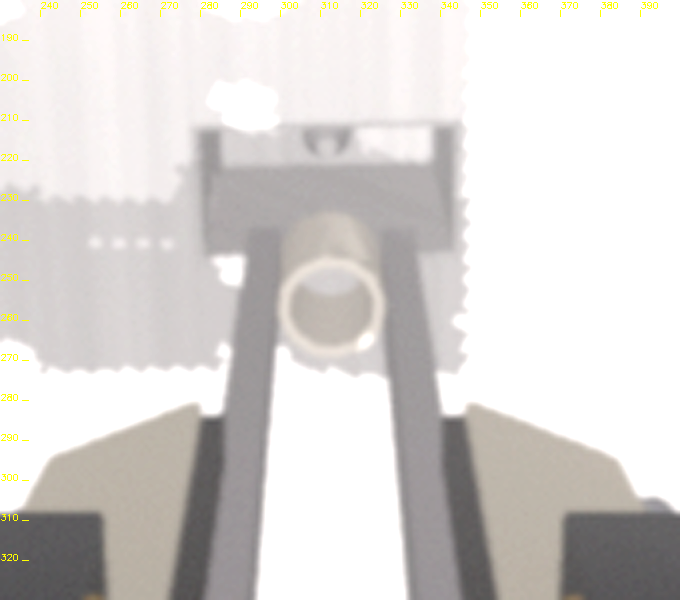

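```bash
python3 -m inch '[[[0.8,2,-15,0,0],[0.8,4,-30,0,0],[0.8,4,-35,0,0],[0.8,5,-40,0,0],[0.8,5,-40,0,0],[0.8,5,-40,0,0],[0.8,4,-35,0,0],[0.8,4,-30,0,0],[0.8,2,-20,0,0],[0.8,0,-8,0,0],[0.8,0,0,0,0],[0.8,0,0,0,0]]]';python3 - <<'E'
from h import *
delta(.49,.27,.21,27.3)
s=arm.observe();d=eyes.get_image("wrist"); cv2.imwrite("pics/w14.png",d["frame"])
crop(d["frame"],230,130,400,280,4,"pics/c16.png")
T=d["T_tool_cam"]
def pt(px,z):
    v=T[:3,:3]@np.linalg.solve(d["intrinsics"],[*px,1]); c=T[:3,3]; return (c+v*(z-c[2])/v[2])*1000
for p in [(299,256.5),(326,256.5),(312.5,244),(312.5,269)]: print(pt(p,.0649).round(2))
E
```

```text
clock: 18.0
position: [0.4803, 0.2806, 0.2112]
ee_rot: [3.043, 0.737, -0.004]
force: [0.9, 0.4, -1.6]
width: 0.253
t 18.0 pos [0.4803 0.2806 0.2112] tilt [-1.000e-04 -1.070e-02 -9.999e-01] xang 27.21 | shift mm [ 3.8 13.8  1.3] turn -0.09 | F [ 0.94  0.43 -1.64] w 23.32 q7 -1.44
[-2.54 -8.64 64.9 ]
[-2.53  6.98 64.9 ]
[ 5.14 -0.83 64.9 ]
[-10.36  -0.83  64.9 ]
```

View pics/w14.png

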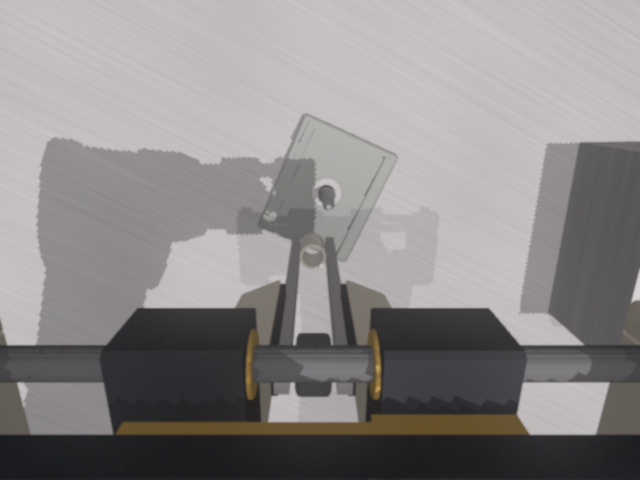

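View pics/c16.png

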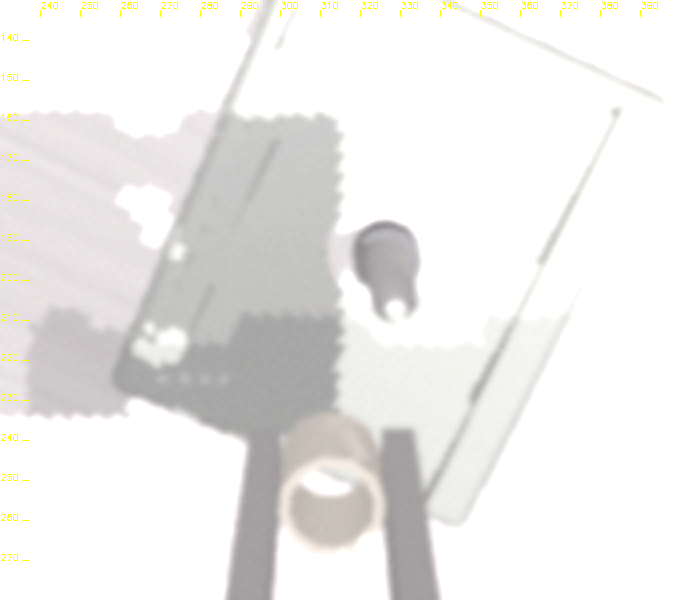

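```bash
cat >> h.py <<'E'
def pt(d,px,z):
    T=d["T_tool_cam"]; v=T[:3,:3]@np.linalg.solve(d["intrinsics"],[*px,1]); c=T[:3,3]; return (c+v*(z-c[2])/v[2])*1000
def tpx(d,P):
    M=np.linalg.inv(d["T_tool_cam"]); q=d["intrinsics"]@(M[:3,:3]@(np.array(P)/1000)+M[:3,3]); return q[:2]/q[2]
E
python3 - <<'E'
from h import *
d=eyes.get_image("wrist"); s=arm.observe()
print("bottom front edge px",tpx(d,[5.3,-1.05,86.9]))
t=totool(ray(d,(326.5,207),.064,s),s); f=totool(ray(d,(326,193),.012,s),s)
print("tip",t,"foot",f, "shift",t-[-2.67,-1.05,86.9]); print(s["position"],ray(d,(326.5,207),.064,s),ray(d,(326,193),.012,s))
E
```

```text
bottom front edge px [312.19377127 231.92850842]
tip [[  5.78168102   9.7663394  147.40393219]] foot [[  5.1846378   10.96210521 199.42095588]] shift [[ 8.45168102 10.8163394  60.50393219]]
[0.48070944 0.27996808 0.21133154] [0.49031165 0.27235602 0.064     ] [0.49032666 0.27047006 0.012     ]
```

```bash
python3 -m inch '[[[0.8,4,5,0,0],[0.8,3,4,0,0],[0.8,0,0,10,0],[0.8,0,0,12,0],[0.8,0,0,6,0],[0.8,0,0,0,0],[0.8,0,0,0,0]]]';python3 - <<'E'
from h import *
delta(.49,.27,.21,27.3)
s=arm.observe();d=eyes.get_image("wrist"); cv2.imwrite("pics/w15.png",d["frame"])
crop(d["frame"],250,150,390,280,5,"pics/c17.png")
E
```

```text
clock: 18.8
position: [0.4937, 0.2698, 0.1803]
ee_rot: [3.045, 0.723, -0.005]
force: [0.4, -0.8, -3.0]
width: 0.252
t 18.8 pos [0.4937 0.2698 0.1803] tilt [-1.000e-04 -1.220e-02 -9.999e-01] xang 26.71 | shift mm [ -3.4  -1.6 -29.7] turn -0.59 | F [ 0.37 -0.76 -3.  ] w 23.2 q7 -1.39
```

View pics/c17.png

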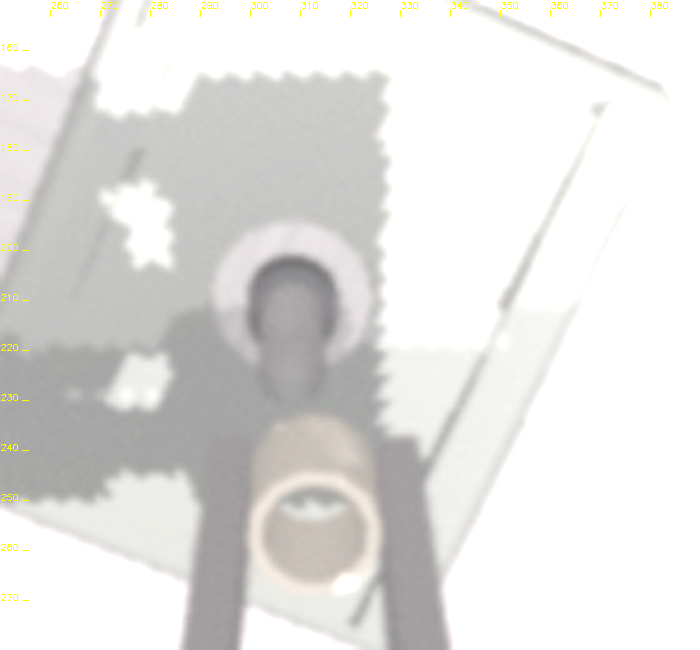

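```bash
python3 - <<'E'
from h import *
d=eyes.get_image("wrist"); s=arm.observe()
t=totool(ray(d,(307,227),.064,s),s); f=totool(ray(d,(308,209),.012,s),s)
print("tip",t,"foot",f, "shift",t-[-2.67,-1.05,86.9]); print(s["position"],ray(d,(307,227),.064,s),ray(d,(308,209),.012,s))
E
```

```text
tip [[ -0.70130119  -4.7337178  116.65381314]] foot [[ -1.3811791   -4.64059402 168.66184028]] shift [[ 1.96869881 -3.6837178  29.75381314]]
[0.49378851 0.26997679 0.18069251] [0.49106439 0.27251656 0.064     ] [0.49051292 0.27151572 0.012     ]
```

```bash
python3 -m inch '[[[0.8,1.5,-2.5,0,0],[0.8,0.4,-0.7,5,0],[0.8,0,0,8,0],[0.8,0,0,4,0],[0.8,0,0,0,0],[0.8,0,0,0,0]]]';python3 - <<'E'
from h import *
delta(.49,.27,.21,27.3)
s=arm.observe();d=eyes.get_image("wrist"); cv2.imwrite("pics/w16.png",d["frame"])
crop(d["frame"],250,170,390,300,5,"pics/c18.png")
E
```

```text
clock: 19.5
position: [0.4941, 0.2747, 0.1626]
ee_rot: [3.046, 0.726, -0.002]
force: [0.5, 0.1, -2.7]
width: 0.25
t 19.5 pos [0.4941 0.2747 0.1626] tilt [ 0.0011 -0.0109 -0.9999] xang 26.8 | shift mm [ -6.    2.8 -47.3] turn -0.50 | F [ 0.46  0.1  -2.67] w 22.98 q7 -1.38
```

View pics/c18.png

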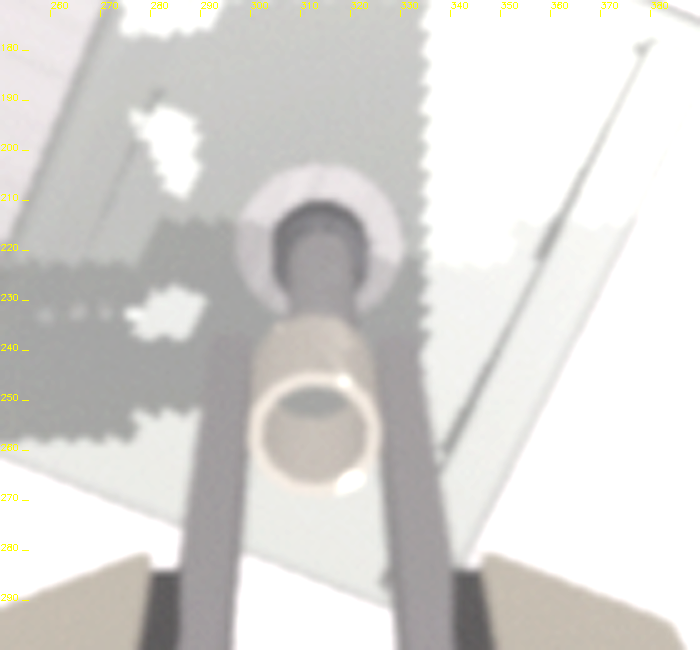

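```bash
python3 - <<'E'
from h import *
d=eyes.get_image("wrist"); s=arm.observe()
R=cv2.Rodrigues(np.array(s["ee_rot"]))[0]
print("bottom world",s["position"]+R@np.array([-2.67,-1.05,86.9])/1000)
for px in [(313,203),(313,219)]: print(ray(d,px,.012,s), totool(ray(d,px,.012,s),s))
print("ring l/r",totool(ray(d,(297,219),.012,s),s),totool(ray(d,(329,219),.012,s),s))
# earlier image ring: top 195 l 292 r 324
p=[0.49378851,0.26997679,0.18069251]
E
```

```text
bottom world [0.49147813 0.27349123 0.07594046]
[0.50137414 0.2772046  0.012     ] [[  8.06970819  -0.55211002 150.81019915]]
[0.48992477 0.27141379 0.012     ] [[ -4.76069404  -0.54522919 150.85690415]]
ring l/r [[ -4.73057315 -13.01571284 150.73018235]] [[ -4.79083899  11.93521252 150.98372714]]
```

```bash
python3 -m inch '[[[0.8,-1.4,0.9,0,0],[0.8,0,0,3,0],[0.8,0,0,4,0],[0.8,0,0,0,0]]]';python3 - <<'E'
from h import *
delta(.49,.27,.11,27.3)
s=arm.observe();d=eyes.get_image("wrist"); cv2.imwrite("pics/w17.png",d["frame"])
R=cv2.Rodrigues(np.array(s["ee_rot"]))[0]
print("bottom world",s["position"]+R@np.array([-2.67,-1.05,86.9])/1000)
crop(d["frame"],250,170,390,300,5,"pics/c19.png")
E
```

```text
clock: 20.0
position: [0.4936, 0.2731, 0.1558]
ee_rot: [3.046, 0.725, -0.0]
force: [0.3, 0.6, -1.6]
width: 0.252
t 20.0 pos [0.4936 0.2731 0.1558] tilt [ 0.0021 -0.01   -0.9999] xang 26.79 | shift mm [-4.5  0.7 45.8] turn -0.51 | F [ 0.34  0.57 -1.59] w 23.22 q7 -1.37
bottom world [0.49093168 0.27195797 0.06889197]
```

View pics/c19.png

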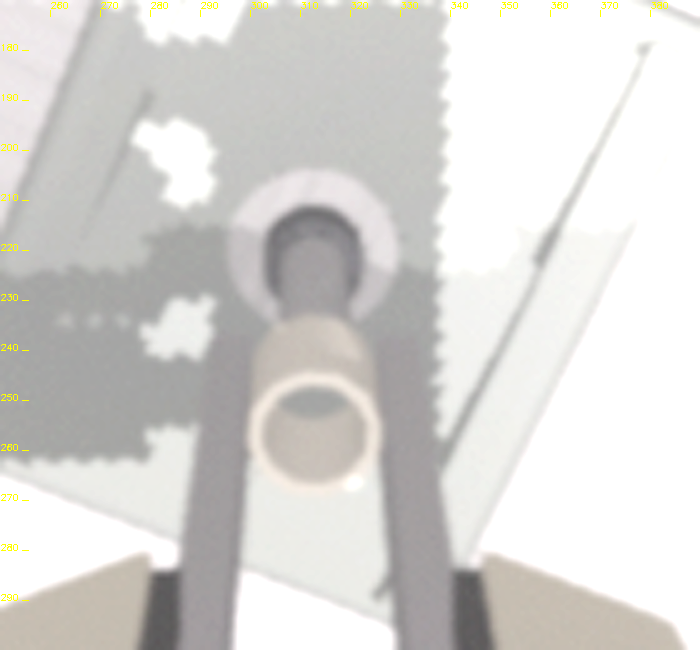

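```bash
python3 -m inch '[[[0.8,0,0,3,0],[0.8,0,0,3,0],[0.8,0,0,2,0],[0.8,0,0,0,0]]]';python3 - <<'E'
from h import *
delta(.49,.27,.11,27.3)
s=arm.observe();d=eyes.get_image("wrist"); cv2.imwrite("pics/w18.png",d["frame"])
crop(d["frame"],250,170,390,300,5,"pics/c20.png")
E
```

```text
clock: 20.45
position: [0.4938, 0.2731, 0.1473]
ee_rot: [3.046, 0.725, -0.0]
force: [-0.0, 0.9, -1.5]
width: 0.252
t 20.45 pos [0.4938 0.2731 0.1473] tilt [ 0.0024 -0.0099 -0.9999] xang 26.79 | shift mm [-4.7  0.7 37.3] turn -0.51 | F [-0.02  0.88 -1.5 ] w 23.22 q7 -1.37
```

View pics/c20.png

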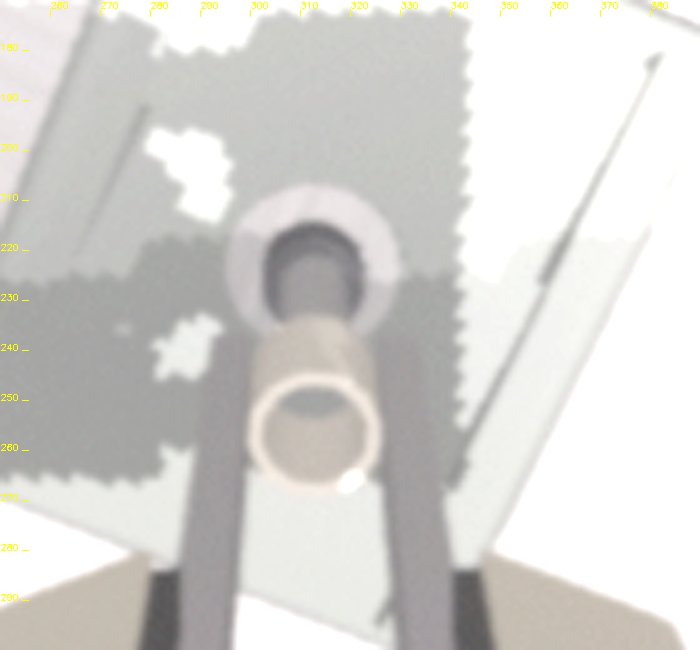

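```bash
python3 -m inch '[[[0.8,0,0,3,0],[0.8,0,0,3,0],[0.8,0,0,0,0]]]';python3 -m inch '[[[0.8,0,0,3,0],[0.8,0,0,2,0],[0.8,0,0,0,0]]]';python3 - <<'E'
from h import *
delta(.49,.27,.11,27.3)
s=arm.observe();d=eyes.get_image("wrist"); cv2.imwrite("pics/w19.png",d["frame"])
crop(d["frame"],250,170,390,300,5,"pics/c21.png")
E
```

```text
clock: 20.8
position: [0.494, 0.2732, 0.141]
ee_rot: [3.046, 0.726, 0.001]
force: [0.1, -0.5, -2.1]
width: 0.254
clock: 21.1
position: [0.494, 0.2731, 0.1355]
ee_rot: [3.046, 0.726, 0.0]
force: [0.0, 0.4, -1.5]
width: 0.253
t 21.1 pos [0.494  0.2731 0.1355] tilt [ 0.0026 -0.0097 -0.9999] xang 26.79 | shift mm [-4.9  0.7 25.5] turn -0.51 | F [ 0.04  0.38 -1.52] w 23.25 q7 -1.35
```

View pics/c21.png

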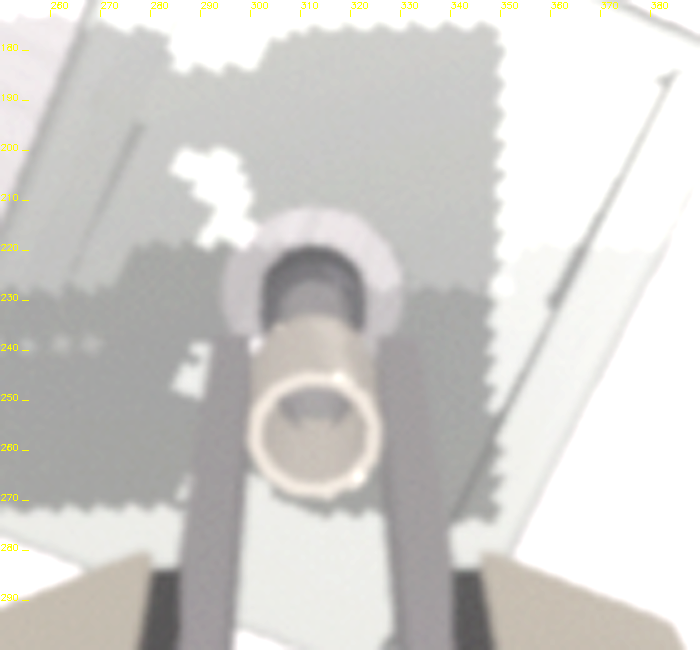

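```bash
python3 -m inch '[[[0.8,0,0,3,0],[0.8,0,0,3,0],[0.8,0,0,0,0]]]';python3 -m inch '[[[0.8,0,0,3,0],[0.8,0,0,2,0],[0.8,0,0,0,0]]]';python3 -m inch '[[[0.8,0,0,2,0],[0.8,0,0,1,0],[0.8,0,0,0,0]]]'
```

```text
clock: 21.45
position: [0.4941, 0.2731, 0.1292]
ee_rot: [3.046, 0.726, 0.001]
force: [-0.0, 0.4, -2.1]
width: 0.251
clock: 21.75
position: [0.4941, 0.273, 0.1237]
ee_rot: [3.046, 0.726, 0.001]
force: [0.1, 0.7, -2.9]
width: 0.251
clock: 22.05
position: [0.4942, 0.273, 0.1205]
ee_rot: [3.046, 0.726, 0.001]
force: [0.9, -0.4, -1.8]
width: 0.25
```

```bash
python3 - <<'E'
from h import *
delta(.49,.27,.1167,27.3)
E
```

```text
t 22.05 pos [0.4942 0.273  0.1205] tilt [ 0.0029 -0.0095 -1.    ] xang 26.79 | shift mm [-5.1  0.8  3.8] turn -0.51 | F [ 0.89 -0.45 -1.83] w 23.04 q7 -1.34
```

```bash
python3 -m inch '[[[0.8,0,0,1,0],[0.8,0,0,1,0]]]' | egrep 'posi|force'; python3 -m inch '[[[0.8,0,0,0.8,0]]]'| egrep 'posi|force'; python3 -m inch '[[[0.8,0,0,0.8,0]]]'| egrep 'posi|force'
```

```text
position: [0.4943, 0.2731, 0.1185]
force: [0.6, -0.1, -2.4]
position: [0.4943, 0.2731, 0.1176]
force: [-0.6, -0.9, -1.4]
position: [0.4943, 0.2731, 0.1168]
force: [-0.0, 0.3, -2.0]
```

```bash
python3 -m inch '[[[0.8,0,0,0.8,0]]]' | egrep 'posi|force'; python3 -m inch '[[[0.8,0,0,0.8,0]]]'| egrep 'posi|force'; python3 -m inch '[[[0.8,0,0,0.8,0]]]'| egrep 'posi|force'
```

```text
position: [0.4943, 0.2731, 0.1159]
force: [-0.4, -0.3, -2.6]
position: [0.4943, 0.2731, 0.115]
force: [0.0, 0.7, -1.7]
position: [0.4943, 0.2731, 0.1142]
force: [-0.5, -0.2, -1.6]
```

```bash
python3 -m inch '[[[0.8,0,0,0.8,0]]]' | egrep 'posi|force'; python3 -m inch '[[[0.8,0,0,0.8,0]]]'| egrep 'posi|force'; python3 -m inch '[[[0.8,0,0,0.8,0]]]'| egrep 'posi|force'
```

```text
position: [0.4943, 0.273, 0.1133]
force: [0.4, -0.5, -2.0]
position: [0.4944, 0.273, 0.1124]
force: [-0.7, -0.2, -2.0]
position: [0.4944, 0.273, 0.1116]
force: [0.3, 0.7, -1.9]
```

```bash
python3 -m inch '[[[0.8,0,0,0.8,0]]]' | egrep 'posi|force'; python3 -m inch '[[[0.8,0,0,0.8,0]]]'| egrep 'posi|force'; python3 - <<'E'
from h import *
s=arm.observe();d=eyes.get_image("wrist"); cv2.imwrite("pics/w20.png",d["frame"])
crop(d["frame"],250,190,390,320,5,"pics/c22.png")
E
```

```text
position: [0.4944, 0.273, 0.1107]
force: [0.3, 0.4, -2.1]
position: [0.4944, 0.273, 0.1098]
force: [-0.3, -1.2, -1.9]
```

View pics/c22.png

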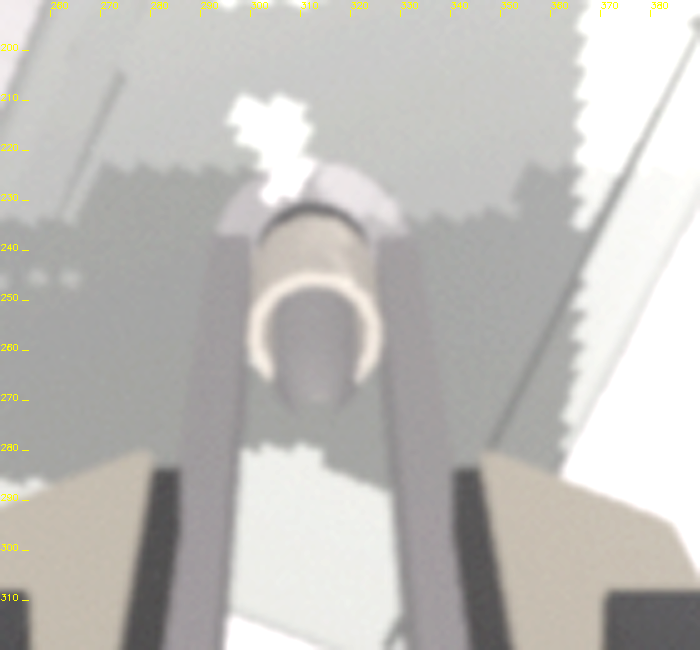

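```bash
for i in 1; do :; done; python3 -m inch '[[[0.8,0,0,0.7,0]]]' | egrep 'posi|force'; python3 -m inch '[[[0.8,0,0,0.7,0]]]'| egrep 'posi|force'; python3 -m inch '[[[0.8,0,0,0.7,0]]]'| egrep 'posi|force'
```

```text
position: [0.4944, 0.273, 0.109]
force: [-0.3, 1.0, -1.5]
position: [0.4947, 0.2731, 0.1087]
force: [-1.2, -0.6, 8.2]
position: [0.495, 0.2732, 0.1086]
force: [-2.0, -0.6, 9.1]
```

```bash
python3 -m inch '[[[0.8,-0.2,0,0.75,0],[0.8,-0.2,0,0.75,0]]]' | egrep 'clock|posi|force'; python3 -m inch '[[[0.8,-0.2,0,0.75,0],[0.8,-0.2,0,0.75,0]]]' | egrep 'clock|posi|force'; python3 -m inch '[[[0.8,-0.2,0,0.75,0],[0.8,-0.2,0,0.75,0]]]' | egrep 'clock|posi|force'
```

```text
clock: 23.8
position: [0.495, 0.2731, 0.1086]
force: [-2.5, 0.0, 8.2]
clock: 24.0
position: [0.4949, 0.273, 0.1086]
force: [-3.0, -2.0, 8.2]
clock: 24.2
position: [0.4949, 0.2729, 0.1086]
force: [-2.5, -0.6, 7.8]
```

```bash
python3 -m inch '[[[0.8,-0.2,0,0.9,0],[0.8,-0.2,0,0.9,0]]]' | egrep 'clock|posi|force'; python3 -m inch '[[[0.8,-0.2,0,0.9,0],[0.8,-0.2,0,0.9,0],[0.8,-0.2,0,0.9,0]]]' | egrep 'clock|posi|force'; python3 -m inch '[[[0.8,-0.2,0,0.9,0],[0.8,-0.2,0,0.9,0],[0.8,-0.2,0,0.9,0]]]' | egrep 'clock|posi|force|width'; python3 -c "
from h import *
delta(.49,.27,.1167,27.3)"
```

```text
clock: 24.4
position: [0.495, 0.2728, 0.1086]
force: [-3.6, -1.2, 10.6]
clock: 24.7
position: [0.4949, 0.2726, 0.1086]
force: [-2.1, -1.0, 11.1]
clock: 25.0
position: [0.4949, 0.2724, 0.1086]
force: [-4.2, -1.9, 10.1]
width: 0.254
t 25.0 pos [0.4949 0.2724 0.1086] tilt [ 0.0064  0.0026 -1.    ] xang 26.69 | shift mm [-5.4 -0.  -8.2] turn -0.61 | F [-4.21 -1.92 10.09] w 23.4 q7 -1.32
```

```bash
python3 -m inch '[[[0.8,0,0,0,0],[0.8,0,0,0,0],[0.8,0,0,0,0]]]'|egrep 'pos|force|width'; python3 -m inch '[[[0.74,0,0,0,0],[0.7,0,0,0,0],[0.68,0,0,0,0],[0.663,0,0,0,0],[0.663,0,0,0,0],[0.663,0,0,0,0],[0.663,0,0,0,0]]]' |egrep 'pos|force|width'; python3 - <<'E'
from h import *
delta(.49,.27,.1167,27.3)
d=eyes.get_image("wrist"); cv2.imwrite("pics/w21.png",d["frame"])
crop(d["frame"],250,190,390,320,5,"pics/c23.png")
E
```

```text
position: [0.4945, 0.2721, 0.1089]
force: [-0.6, -0.7, 0.1]
width: 0.252
position: [0.4948, 0.2723, 0.1084]
force: [0.4, 0.5, -0.7]
width: 0.34
t 26.0 pos [0.4948 0.2723 0.1084] tilt [ 0.0061  0.0025 -1.    ] xang 26.69 | shift mm [-5.3 -0.1 -8.3] turn -0.61 | F [ 0.43  0.45 -0.71] w 31.29 q7 -1.32
```

View pics/c23.png

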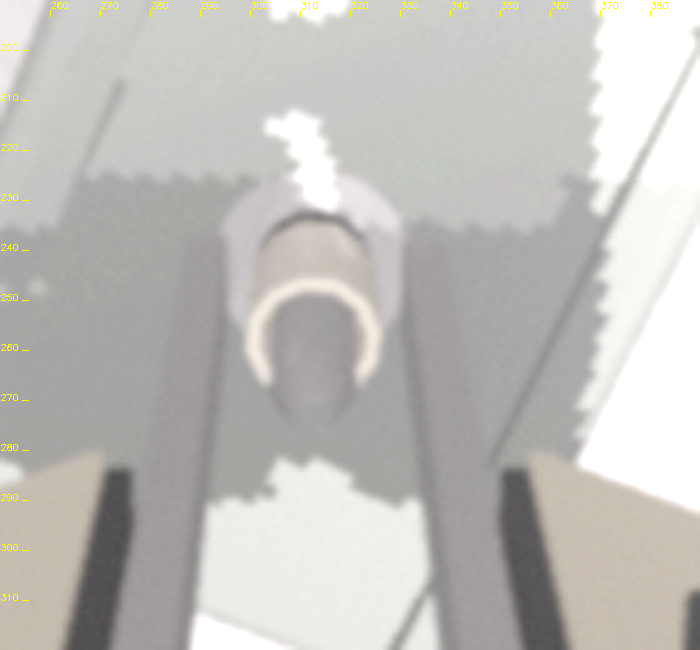

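```bash
python3 -m inch '[[[0.663,0,0,-3,0],[0.663,0,0,-4,0],[0.663,0,0,-6,0],[0.663,0,0,-6,0],[0.663,0,0,-8,0],[0.663,0,0,-10,0],[0.663,0,0,0,0]]]'|egrep 'pos|force|width'; python3 - <<'E'
from h import *
d=eyes.get_image("wrist"); cv2.imwrite("pics/w22.png",d["frame"])
crop(d["frame"],250,150,390,280,5,"pics/c24.png")
E
```

```text
position: [0.495, 0.2723, 0.1495]
force: [-0.5, 0.7, -1.4]
width: 0.338
```

View pics/c24.png

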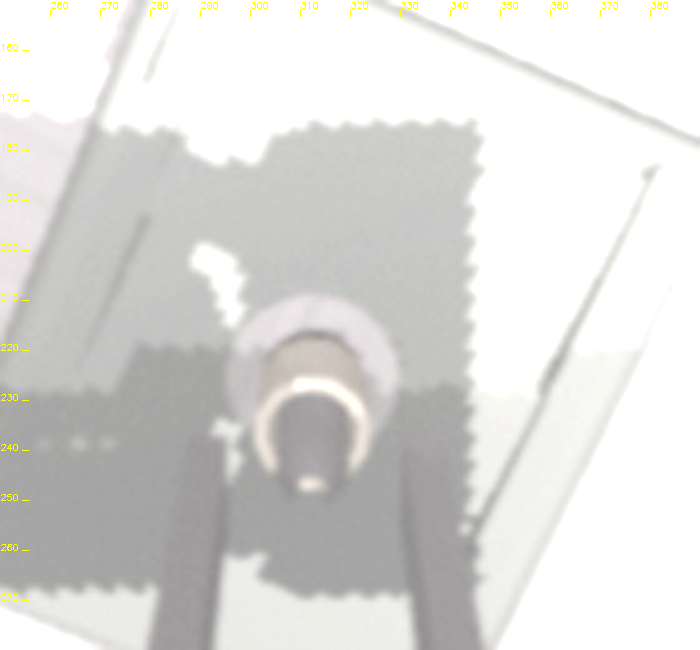

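```bash
python3 -m inch '[[[0.663,0,0,-8,0],[0.663,0,0,-12,0],[0.663,0,0,-15,0],[0.663,0,0,-15,0],[0.663,0,0,-15,0],[0.663,0,0,-8,0],[0.663,0,0,0,0]]]'|egrep 'pos|force|width'; python3 - <<'E'
from h import *
delta(.457,-.297,.225,7)
E
```

```text
position: [0.4938, 0.2714, 0.2276]
force: [0.1, 0.7, -2.5]
width: 0.339
t 27.5 pos [0.4938 0.2714 0.2276] tilt [ 0.0059  0.0022 -1.    ] xang 26.64 | shift mm [-287.8  491.5    1.2] turn 19.64 | F [ 0.09  0.75 -2.52] w 31.23 q7 -1.42
```

```bash
python3 -m inch '[[[0.663,-11,18,0,0],[0.663,-22,38,0,0],[0.663,-24,41,0,0],[0.663,-24,41,0,0],[0.663,-24,41,0,0],[0.663,-24,41,0,0],[0.663,-24,41,0,0],[0.663,-24,41,0,0],[0.663,-24,41,0,0],[0.663,-24,41,0,0],[0.663,-20,35,0,0]]]'|egrep 'pos|force|width'; python3 - <<'E'
from h import *
delta(.457,-.297,.225,7)
E
```

```text
position: [0.4563, -0.2285, 0.2214]
force: [1.1, 1.0, -1.7]
width: 0.336
t 28.6 pos [ 0.4563 -0.2285  0.2214] tilt [ 0.001   0.0031 -1.    ] xang 27.27 | shift mm [-30.7  61.2  -3.8] turn 20.27 | F [ 1.07  1.   -1.7 ] w 30.91 q7 -0.41
```

```bash
python3 -m inch '[[[0.663,-15,30,0,0],[0.663,-8,18,0,0],[0.663,-2,4,0,0],[0.663,0,0,0,7],[0.663,0,0,0,7],[0.663,0,0,0,5],[0.663,0,0,0,0],[0.663,0,0,0,0]]]'|egrep 'pos|force|width'; python3 - <<'E'
from h import *
delta(.457,-.297,.225,7)
E
```

```text
position: [0.4483, -0.2945, 0.2176]
force: [-0.0, -0.3, -1.9]
width: 0.342
t 29.4 pos [ 0.4483 -0.2945  0.2176] tilt [-0.0065  0.0041 -1.    ] xang 6.92 | shift mm [ 8.3  3.5 -7.5] turn -0.08 | F [-0.01 -0.32 -1.92] w 31.45 q7 -0.56
```

```bash
python3 -m inch '[[[0.663,5,2,0,0],[0.663,2,1,0,0],[0.663,0,0,0,0],[0.663,0,0,0,0]]]'|egrep 'pos|force|width'; python3 - <<'E'
from h import *
delta(.457,-.297,.225,7)
d=eyes.get_image("wrist"); cv2.imwrite("pics/w23.png",d["frame"])
crop(d["frame"],230,140,400,290,4,"pics/c25.png")
E
```

```text
position: [0.4564, -0.2957, 0.2173]
force: [0.4, 0.3, -1.2]
width: 0.338
t 29.8 pos [ 0.4564 -0.2957  0.2173] tilt [-0.0065  0.0051 -1.    ] xang 7.31 | shift mm [ 0.3  1.3 -7.7] turn 0.31 | F [ 0.41  0.32 -1.16] w 31.13 q7 -0.56
```

View pics/c25.png

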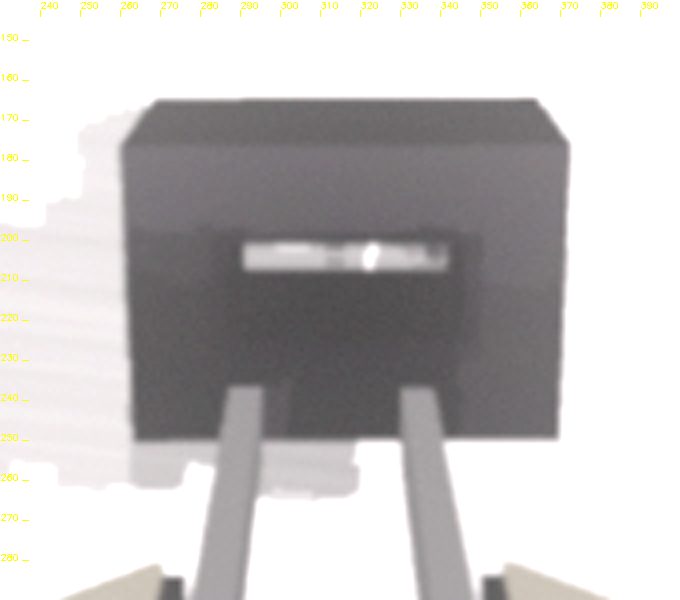

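```bash
cat > hold.py <<'E'
from h import *
import sys,json
d=eyes.get_image("wrist"); s=arm.observe()
S=np.array([ray(d,p,.066,s) for p in json.loads(sys.argv[1])])
e=np.roll(S,-1,0)-S; print(S.mean(0),np.linalg.norm(e,axis=1).round(4),np.degrees(np.arctan2(e[:,1],e[:,0])).round(1))
c=totool(S.mean(0),s); print("c tool",c); zf=s["position"][2]-.0818
P=np.array([ray(d,p,zf,s) for p in json.loads(sys.argv[2])]); f=totool(P,s); print("feet",f.round(1))
delta(.457,-.297,.225,7)
E
python3 hold.py '[[261,176],[371.5,176],[368.5,249.5],[263.5,249.5]]' '[[287,237],[339,237]]'
```

```text
[ 0.45463598 -0.29674661  0.066     ] [0.0834 0.0592 0.084  0.0593] [ -82.6 -172.5   97.4    7. ]
c tool [[ -0.95763614   1.69778896 151.30701578]]
feet [[  3.4 -16.7  81.9]
 [  3.5  15.2  81.7]]
t 29.9 pos [ 0.4563 -0.2957  0.2173] tilt [-0.0064  0.0051 -1.    ] xang 7.29 | shift mm [ 0.4  1.3 -7.7] turn 0.29 | F [-0.11  0.22 -2.06] w 31.02 q7 -0.56
```

```bash
python3 -m inch '[[[0.663,1,1.8,0,0.3],[0.663,0.4,0.5,8,0],[0.663,0,0,12,0],[0.663,0,0,12,0],[0.663,0,0,8,0],[0.663,0,0,4,0],[0.663,0,0,0,0],[0.663,0,0,0,0]]]'|egrep 'pos|force|width'; python3 - <<'E'
from h import *
delta(.457,-.297,.225,7)
d=eyes.get_image("wrist"); cv2.imwrite("pics/w24.png",d["frame"])
crop(d["frame"],230,160,400,310,4,"pics/c26.png")
E
```

```text
position: [0.4568, -0.2974, 0.168]
force: [0.0, 0.3, -2.0]
width: 0.341
t 30.7 pos [ 0.4568 -0.2974  0.168 ] tilt [-0.0088  0.006  -0.9999] xang 6.94 | shift mm [ -0.2  -0.8 -57. ] turn -0.06 | F [ 0.03  0.31 -2.02] w 31.41 q7 -0.51
```

View pics/c26.png

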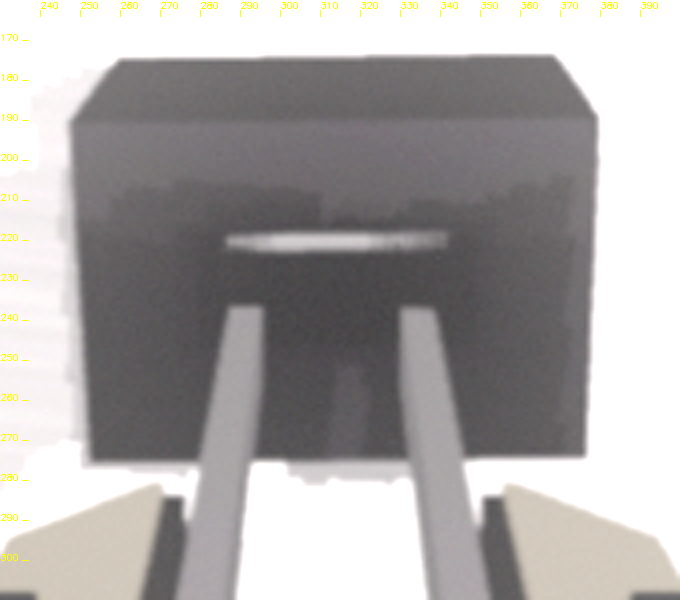

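```bash
python3 hold.py '[[248,190],[378.5,189.5],[376,274.5],[252,275.5]]' '[[287,237],[339,237]]'
```

```text
[ 0.45485289 -0.29669221  0.066     ] [0.0837 0.0594 0.0852 0.06  ] [ -82.7 -171.8   97.7    6.8]
c tool [[ -1.29447049  -0.33752519 102.37318912]]
feet [[  3.4 -16.7  81.9]
 [  3.5  15.2  81.7]]
t 30.8 pos [ 0.457  -0.2975  0.1684] tilt [-0.0082  0.0058 -0.9999] xang 6.95 | shift mm [ -0.4  -0.8 -56.6] turn -0.05 | F [ 0.44 -0.43 -1.3 ] w 31.27 q7 -0.51
```

```bash
python3 -m inch '[[[0.663,1.4,0.5,0,0],[0.663,0,0,5,0],[0.663,0,0,8,0],[0.663,0,0,6,0],[0.663,0,0,3,0],[0.663,0,0,0,0]]]'|egrep 'pos|force|width'; python3 - <<'E'
from h import *
delta(.457,-.297,.225,7)
d=eyes.get_image("wrist"); cv2.imwrite("pics/w25.png",d["frame"])
crop(d["frame"],230,170,400,320,4,"pics/c27.png")
E
```

```text
position: [0.4589, -0.2978, 0.145]
force: [-0.6, -0.2, -1.0]
width: 0.339
t 31.4 pos [ 0.4589 -0.2978  0.145 ] tilt [-0.0068  0.0054 -1.    ] xang 6.97 | shift mm [ -2.3  -1.5 -80. ] turn -0.03 | F [-0.6  -0.16 -1.  ] w 31.2 q7 -0.48
```

View pics/c27.png

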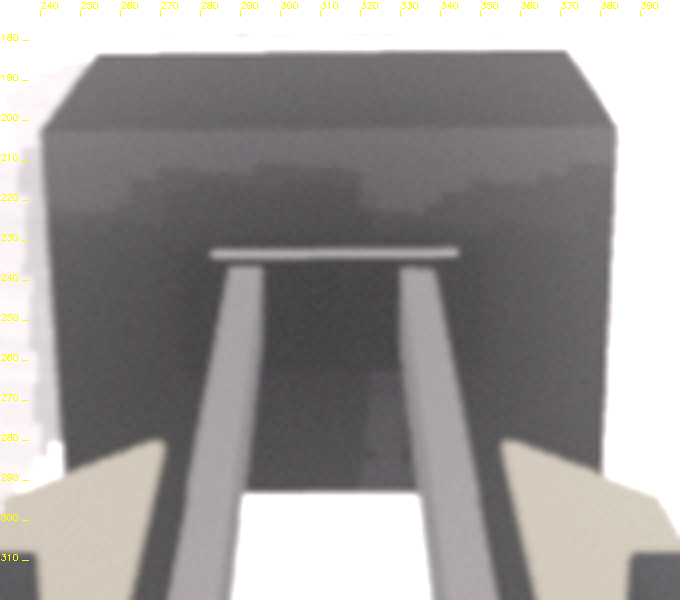

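```bash
python3 hold.py '[[240,202.5],[383.5,202],[379.5,291.5],[246,293]]' '[[287,237],[339,237]]'; python3 -m inch '[[[0.663,0,0,4,0],[0.663,0,0,5,0],[0.663,0,0,3,0],[0.663,0,0,0,0]]]'|egrep 'pos|force|width'
```

```text
[ 0.45502418 -0.29679985  0.066     ] [0.0848 0.0584 0.0848 0.0592] [ -82.7 -172.4   97.9    7.5]
c tool [[-3.50064316 -1.2145794  79.49747378]]
feet [[  3.4 -16.7  81.9]
 [  3.5  15.2  81.7]]
t 31.5 pos [ 0.4591 -0.298   0.1455] tilt [-0.0063  0.0051 -1.    ] xang 6.97 | shift mm [ -2.5  -1.7 -79.5] turn -0.03 | F [-0.8  -0.07 -1.34] w 31.32 q7 -0.48
position: [0.4594, -0.2981, 0.1328]
force: [0.2, 0.5, -1.7]
width: 0.34
```

```bash
python3 -m inch '[[[0.663,-0.4,0,4,0],[0.663,0,0,6,0],[0.663,0,0,6,0],[0.663,0,0,3,0],[0.663,0,0,0,0]]]'|egrep 'pos|force|width';  python3 -m inch '[[[0.663,0,0,4,0],[0.663,0,0,6,0],[0.663,0,0,4,0],[0.663,0,0,2,0],[0.663,0,0,0,0]]]'|egrep 'pos|force|width'; python3 -c "
from h import *
delta(.457,-.297,.0878,7)"
```

```text
position: [0.4587, -0.298, 0.1119]
force: [-0.4, -0.8, -1.5]
width: 0.337
position: [0.4587, -0.298, 0.0945]
force: [0.8, 0.4, -0.9]
width: 0.336
t 32.9 pos [ 0.4587 -0.298   0.0945] tilt [-0.0058  0.0048 -1.    ] xang 6.98 | shift mm [-1.5 -1.1  6.7] turn -0.02 | F [ 0.83  0.41 -0.93] w 30.9 q7 -0.42
```

```bash
python3 -m inch '[[[0.663,0,0,2,0],[0.663,0,0,2,0],[0.663,0,0,1,0]]]'|egrep 'pos|force|width';  python3 -m inch '[[[0.663,0,0,0.8,0]]]'|egrep 'pos|force';  python3 -m inch '[[[0.663,0,0,0.8,0]]]'|egrep 'pos|force'; python3 -m inch '[[[0.663,0,0,0.8,0]]]'|egrep 'pos|force'
```

```text
position: [0.4589, -0.2981, 0.0894]
force: [0.2, -0.2, -1.9]
width: 0.338
position: [0.4589, -0.2981, 0.0885]
force: [0.2, 0.3, -1.3]
position: [0.459, -0.2982, 0.0878]
force: [-0.6, 1.0, 5.4]
position: [0.4594, -0.2982, 0.0876]
force: [-1.8, 3.3, 12.1]
```

```bash
python3 -m inch '[[[0.663,0,0,-0.2,0],[0.663,0,0,0,0],[0.62,0,0,0,0],[0.5,0,0,0,0],[0.3,0,0,0,0],[0.1,0,0,0,0],[0.1,0,0,0,0],[0.1,0,0,0,0]]]'|egrep 'pos|force|width'; python3 - <<'E'
from h import *
delta(.457,-.297,.225,7)
d=eyes.get_image("wrist"); cv2.imwrite("pics/w26.png",d["frame"])
E
```

```text
position: [0.4598, -0.2986, 0.0882]
force: [-0.9, -0.6, -0.5]
width: 0.767
t 34.3 pos [ 0.4598 -0.2986  0.0882] tilt [-0.003   0.0041 -1.    ] xang 6.98 | shift mm [  -2.9   -2.5 -136.8] turn -0.02 | F [-0.87 -0.62 -0.53] w 70.6 q7 -0.41
```

View pics/w26.png

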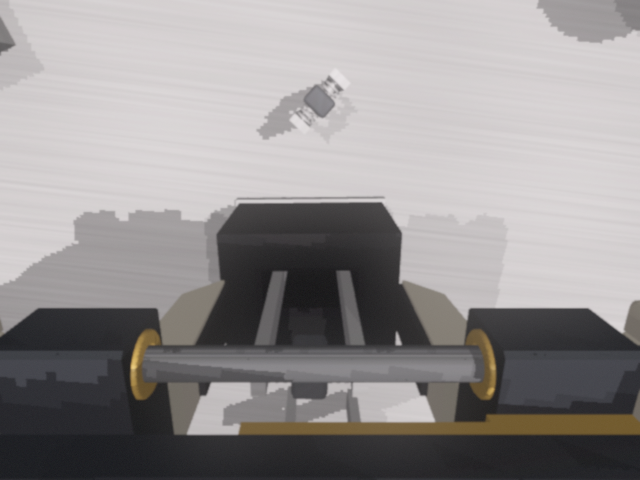

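Tongs are released, standing in the pocket (arms at x≈265–355). Rising straight up.

```bash
python3 -m inch '[[[0,0,0,-4,0],[0,0,0,-8,0],[0,0,0,-14,0],[0,0,0,-20,0],[0,0,0,-25,0],[0,0,0,-25,0],[0,0,0,-20,0],[0,0,0,-10,0],[0,0,0,0,0],[0,0,0,0,0]]]'|egrep 'pos|force|width'; python3 - <<'E'
from h import *
delta(.457,-.297,.225,7)
s=arm.observe();d=eyes.get_image("wrist"); cv2.imwrite("pics/w27.png",d["frame"])
crop(d["frame"],230,140,400,290,4,"pics/c28.png")
d=eyes.get_image("top"); cv2.imwrite("pics/top1.png",d["frame"])
d=eyes.get_image("scene"); cv2.imwrite("pics/scene1.png",d["frame"])
E
```

```text
position: [0.4595, -0.3003, 0.2258]
force: [-0.2, -0.3, -0.2]
width: 0.999
t 35.35 pos [ 0.4595 -0.3003  0.2258] tilt [-2.0e-04  2.8e-03 -1.0e+00] xang 6.86 | shift mm [-2.1 -3.5  0.8] turn -0.14 | F [-0.23 -0.32 -0.22] w 91.91 q7 -0.56
```

View pics/c28.png

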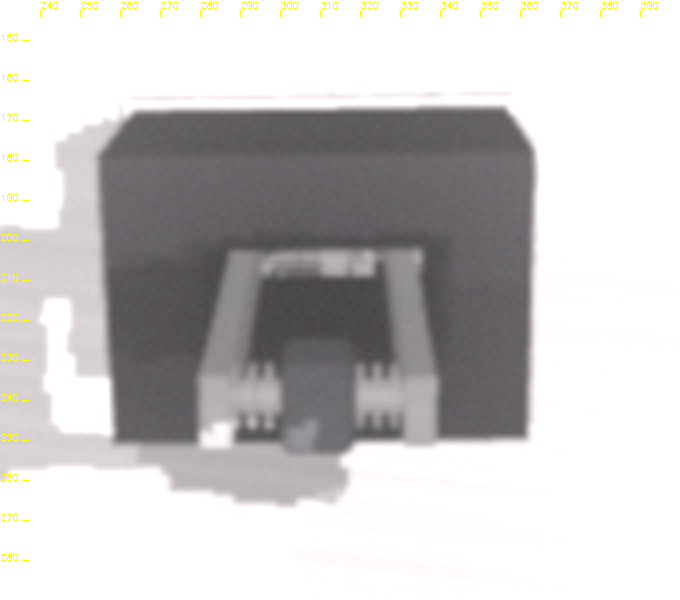

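View pics/scene1.png

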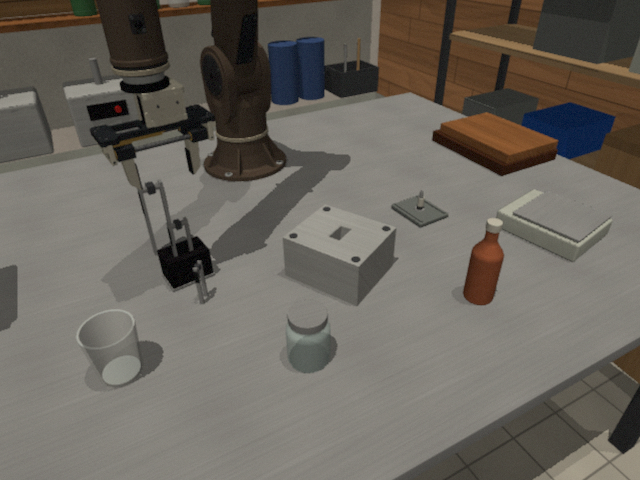

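View pics/top1.png

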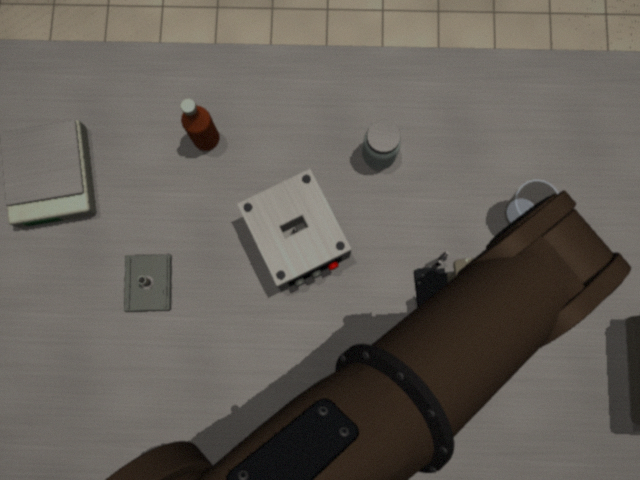

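```bash
python3 - <<'E'
from h import *
d=eyes.get_image("wrist"); s=arm.observe()
L=ray(d,(279.5,242.5),.136,s);Rr=ray(d,(339,242.5),.136,s); print("tongs",(L+Rr)/2,np.linalg.norm(L-Rr))
S=np.array([ray(d,p,.066,s) for p in [(254,179),(363,178.5),(361,249.5),(258,251)]]); print("holder",S.mean(0))
sc=cv2.imread("pics/scene1.png"); crop(sc,130,170,230,310,4,"pics/c29.png"); crop(sc,380,170,460,235,8,"pics/c30.png"); 
E
```

```text
tongs [ 0.45594693 -0.29714022  0.136     ] 0.03774576407375562
holder [ 0.45394488 -0.29631533  0.066     ]
```

View pics/c29.png

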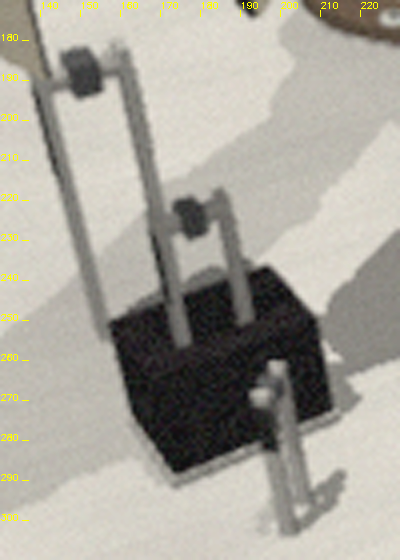

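View pics/c30.png

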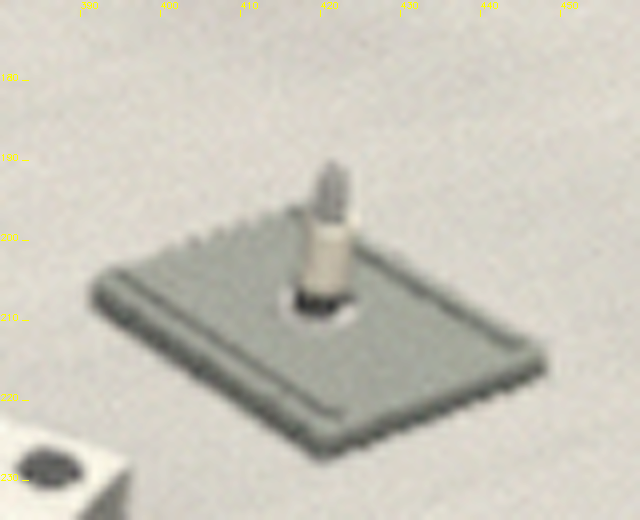

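```bash
python3 -c "
from cell import workorder
print(workorder.sign_off())"
```

```text
the job is handed in; nothing more can be done
None
```

The job is done and handed in, at about 35.5 s on the robot's clock of the 69 s allowed. The sign-off gave no verdict, so what follows rests on my own checks.

- **Sleeve:** I drew it out of the slot with the middle-sized tongs, the ones standing in the holder, gripping at 50 N. I then lowered it over the stand's spindle and felt the collar about 10 mm above the plate.
- **Bedding push:** I pushed with about 10 N, then about 12–13 N for 0.8 s, counting the 2 N weight of the tongs and sleeve. The highest vertical force I read was 11.1 N, about 13 N on the stand. I only read the force at the end of each move, so brief peaks between readings would not show. There was also 2–4 N of sideways force during the push.
- **Tongs:** They are back in the pocket, and the floor was felt at the same tool height as when I picked them up. Seating them briefly showed 12 N on the holder floor.

The last pictures show:
- the sleeve upright on the collar over the spindle, with the spindle tip standing out of its top;
- the tongs upright in the holder, within about 2 mm of its centre;
- the bottle, jar and cup looking unmoved, with the cup partly hidden by the arm in the top view;
- the gripper open and clear of everything.

One reading did not agree at first. With the sleeve held, the grips measured about 23 mm apart, not the expected 26 mm. The wrist picture after the first lift showed the sleeve properly held. The top and wrist cameras also placed the stand about 4–5 mm apart, so I used the wrist camera for the fit.

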